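Free the lamp-arm link with the spring-bar fork

TASK

Take the forked tool from its holder, straddle the bare spring bar of the display bracket and with the fork gently push the bar's collar sideways, away from the link, until the lamp-arm link springs up free, without ramming the collar onto its stop or touching bar and collar with the fingers. Put the tool back in its holder, fully down, then stand the freed link fully home in the slot of the grey link stand; set it in, do not drop it, and leave the other things where they are.

Things in the scene. Friction and masses are not known exactly. Their poses are not given: they have to be found in the camera images.
- dock: White display bracket, fixed; base 80 (x) x 196 (y, from -43 to 153) x 12 mm high. Origin on the counter straight below the link, z up. Two steel lugs hold the link between them: 32 mm wide in x, out to y = +-14.5 mm, tops 65 mm high. A 6 mm steel spring bar runs along y, 45 mm above the counter, through the lugs and an eye in the link's tongue, locking it down.
- bar_neck (a point): Point of the bracket on the bar's axis, on the bare length of the bar, 38 mm from the bracket's origin along +y (axes as the bracket's), 45 mm above the counter. Here the fork can straddle the bar, which is bare from the lug (y = 14.5 mm) to the collar. The bracket's base is 33 mm below the axis.
- collar_zone (a point): Point of the bracket, 22 mm beyond bar_neck: nominal place of the near face of the collar (18 mm disc on the bar). The true face is up to 12 mm nearer or farther, unmeasured: feel for it. Pushed to +y it yields at 2.5 N + 0.25 N per mm + 1 to 2 N rubbing; the link is freed at 9 to 11 mm, a hard stop comes at 12.5 mm. Over 12 N on the collar damages it. Spring housing (64 mm high) 33 mm behind the face.
- link_c (a point): Centre of the head of the aluminium lamp-arm link: head 28 (x) x 18 (y) x 36 mm high; below it a tongue 18 (x) x 10 (y) mm, 31 mm long (its end 49 mm below this point). Axes at start as the bracket's. Locked, the point is 85 mm above the counter. Freed, a spring lifts the link by itself to 100 mm in under 0.5 s; it then stands loose between the lugs, the bar back beneath it. 70 g.
- fork_grip (a point): Forked tool upright in its holder, fork down, z up; this point is on the handle, 70 mm above the tine ends. Wooden handle 22 (x) x 16 (y) mm, 37 to 100 mm above the tine ends. Two tines side by side in x, 20 mm over both, 10 mm gap, 8 mm thick in y, gap 24 mm deep. Flange 36 x 26 mm, underside 33 mm above the tine ends, rests on the holder. 90 g.
- holder_mouth (a point): Centre of the slot's mouth in the top of the tool holder, a fixed dark wooden block 70 (x) x 56 (y) x 36 mm high. Slot 25 (x) x 12 (y) mm, right through. With the flange resting on the top, the tool's handle point is 37 mm above this point.
- stand_mouth (a point): Centre of the slot's mouth in the top of the link stand, a fixed grey plastic block 100 (x) x 70 (y) x 36 mm high. Slot 22 (x) x 14 (y) mm, right through. With the link's tongue fully in, its head sits on the top, head centre 18 mm above this point.
- tape: cardboard ring, roll core of 90 mm diameter, 25 mm high, lying flat; bystander; origin at its underside
- spare: a second link like the one in the bracket, lying loose on its side (28 x 67 mm, 18 mm thick); bystander, not the one wanted; origin at its underside
- carton: plain bulb carton 60 x 60 x 100 mm high, standing; bystander; origin at its underside
- jar: closed glass jar, 64 mm diameter, 85 mm high; bystander; origin at its underside
- driver: screwdriver lying flat; bystander; origin at its underside
- finial: small brass lamp finial, 28 mm diameter, 42 mm high, standing; bystander; origin at its underside
- cup: white cup, 72 mm diameter, 80 mm high; bystander; origin at its underside

How it is judged:
By the outcome, as a careful person would: the job done as asked, in the order asked, and still so for the second after the job is handed in, with the robot touching nothing.
It also fails if it takes over 72 s, if anything falls off the work surface, if the arm or the gripper's body presses on something with over 40 N, if the wrist force passes 120 N, or if a joint passes its speed limit or range.

ROBOT

A 6-joint arm with a two-finger parallel gripper is mounted at the origin on the work surface. World frame = base frame: x ahead of the robot, y to its left, z up, the work surface at z = 0. Lengths are in m, angles in rad, forces in N, time in s.
With the tool pointing down it reaches from about 0.35 to 0.85 m from the base axis. Payload 8.1 kg.
Tool frame: the origin (TCP) lies on the centre line of the jaws, within the pads' length; the fingertips stand 19 mm ahead of it and the grasp point (between the pads) is the TCP (robot.tips_ahead is the distance from the TCP to the fingertips, in m); y points along the fingers, z is the direction in which the jaws open and shut, and the axes are right-handed (so a half turn about y gives the same grasp; the last joint's range is limited). The gripper opens to 93 mm and grips with 3 to 60 N. Pads are 15 mm wide; open, the fingers measure 128 mm over their backs; the gripper's body (75 mm by 188 mm) begins 65 mm behind the grasp point.
Start: joints at [-1.278, 0.13, 1.488, -0, 1.523, -0.085], TCP at [0.221, -0.558, 0.238] pointing down, gripper open.
Joint ranges: [-2.96, 2.96], [-0.89, 2.26], [0.02, 2.5], [-1.34, 4.48], [0, 2.73], [-2.66, 2.66]. Speed limits (rad/s): [2.39, 2.39, 2.79, 3.14, 3.14, 3.14].

INTERFACE

Orientations are given as a rotation vector (axis times angle).
In Python, from plant import robot, imaging, models gives the robot as it stands.
- The arm moves only by the tool carry_out, never from a script. Its argument "motion" is one flat list of numbers, 7 for each row, row after row: the shift along the tool's x, y, z in m, then the turn, a rotation vector about the tool's x, y, z in degrees, then the opening, from -1 (shut) to 1 (fully open). A call has exactly 5 rows; each row shifts and turns the pose as measured when the row begins, along the tool's axes as they then stand; what a row does not reach is not made up. A row lasts 1/10 s, in which the tool goes at most 50 mm and 8.59 degrees, less where a joint would pass 70% of its speed; a pose out of reach is approached as far as the arm can. A call is refused whole if a number of a shift passes 0.05 or a number of a turn 8.59, either way. A call with a gripper value outside its range is refused whole. The fingers move at their own pace and stop on an object; "squeeze" is the grip in N (left out, the last holds). Time passes only in rows, so rows that do not move let the fingers close, or fill a call up. It gives the time, the measured TCP pose, the force and the opening at its end, in the units of the state.
- robot.read_state(): the state, without advancing time (a new reading comes with each control period).
- imaging.read_camera(name): name is "scene" or "top" or "wrist"; returns the picture (400x640x3 uint8, blue, green, red); there is no depth.
- imaging.camera_model(name): a dict with "K" (3x3 intrinsics, pixels), "position" and "orientation" of the camera in the world. Camera axes: x right, y down, z forward; pixel columns grow to the right and rows downward; lengths in m; the calibration is good to about 2 mm. A picture is of the moment at which its call begins: read the wrist's pose just before it. camera_model takes no time and is no camera call; for the wrist camera it gives the pose at the moment of the call.
- robot.close_job(): hands the job in, once; it reports no verdict.
Trained networks look in the newest picture that a camera, given by its name, has taken for a name from the list of things; names that differ only in an ending like _2 or _b are one class to them, and where a whole thing is asked for, a point or a joint stands for the part that bears it (a point fixed in the world has none). Each returns a list of dicts, best first, with "confidence" (0 to 1); they miss things now and then, are a little off and sometimes report something else, mostly with a low value. They report only what shows in the picture. A call takes as long as a camera call.
- models.outline_of(camera, thing): "pixels" (400x640 bool, what is visible of it) and "pixel" ([column, row] in pixels, amid what is visible of it).
The state is a dict: "t": time; "q": joint angles; "dq": joint speeds; "joint_torque": joint torques, N m; "tool_pos": TCP position; "orientation": TCP orientation; "force": force on the tool from outside, world axes, zero at the start; "wrist_torque": the same for the moment, N m; "opening": finger opening in m.
Only numpy, scipy, OpenCV 4.12 (cv2) and the standard library are available. Lean on these libraries where they do the work, as an engineer would, in place of code of your own. Each camera call takes 0.05 s, during which the arm holds its last target.

## Working session

There is one attempt and no reset: what is moved stays moved. The work goes in short steps, Python scripts to look and compute and a tool call to move; the robot and the scene stay as the last step left them, time stands still between calls to the robot, and variables do not carry over. Pictures are saved under pics/ and viewed, and the job is handed in when it is done.

Besides the shell and the picture viewer there is one more tool, called after ">>>" by a JSON object that holds its "method" and its "body", one argument or row to a line. carry_out: Moves the arm, as the interface text tells. Its arguments: {"type":"object","properties":{"motion":{"type":"array","items":{"type":"number"}},"squeeze":{"type":"number"}},"required":["motion"]}

```bash
ls; mkdir -p pics; python3 - <<'E'
from plant import robot, imaging, models
import cv2,numpy as np
s=robot.read_state()
for k,v in s.items(): print(k,v)
for n in("scene","top","wrist"):
    im=imaging.read_camera(n); cv2.imwrite(f"pics/a_{n}.png",im)
    m=imaging.camera_model(n); print(n,m)
E
```

```text
pics
t 0.0
q [-1.27837831e+00  1.31182878e-01  1.48929565e+00 -3.54784176e-05
  1.52304552e+00 -8.54359736e-02]
dq [-0.00041638 -0.00018468 -0.0001762  -0.00085323  0.00172279 -0.00113555]
joint_torque [-1.68587325e-03 -5.59842753e+01 -4.91763031e+01  7.62224430e-02
  3.53387534e-02 -1.19147703e-04]
tool_pos [ 0.22118169 -0.5571375   0.23656549]
orientation [-0.38549511  2.01680793 -2.01287466]
force [-0.11249966  0.07325946 -0.10442714]
wrist_torque [-0.04293808 -0.00763057 -0.04297089]
opening 0.09286547577041154
scene {'K': array([[408.51524535,   0.        , 314.70477427],
       [  0.        , 408.51524535, 195.76142817],
       [  0.        ,   0.        ,   1.        ]]), 'position': array([1.10213427, 0.08571698, 0.8026461 ]), 'orientation': array([-1.70823143, -2.02719917,  0.643316  ])}
top {'K': array([[427.20495339,   0.        , 322.05254266],
       [  0.        , 427.20495339, 201.52399491],
       [  0.        ,   0.        ,   1.        ]]), 'position': array([0.49244907, 0.02920709, 0.99554657]), 'orientation': array([-2.19661671,  2.18534371, -0.11618929])}
wrist {'K': array([[355.39922556,   0.        , 310.97585192],
       [  0.        , 355.39922556, 201.48683898],
       [  0.        ,   0.        ,   1.        ]]), 'position': array([ 0.29943708, -0.52723589,  0.38379748]), 'orientation': array([ 2.38493167, -1.61878353, -0.24772064])}
```

View pics/a_top.png

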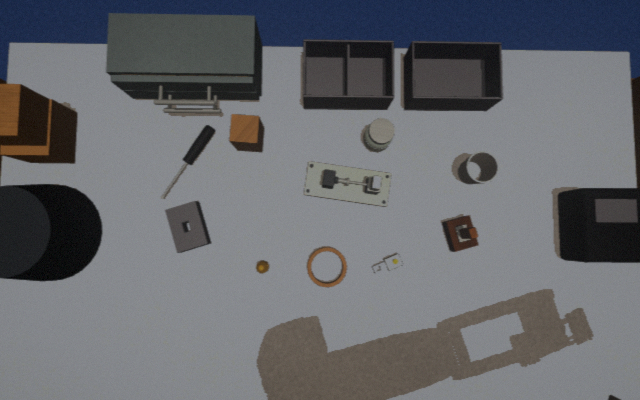

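View pics/a_scene.png

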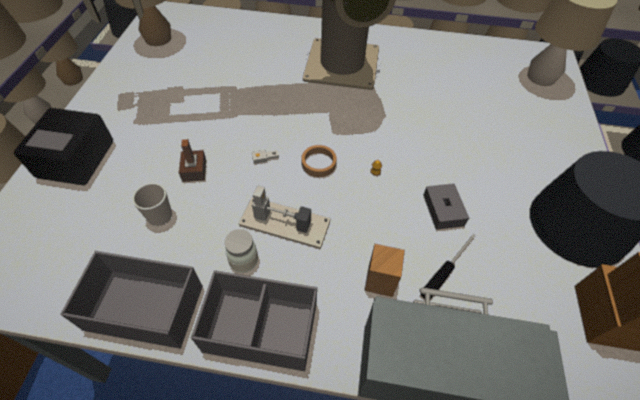

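View pics/a_wrist.png

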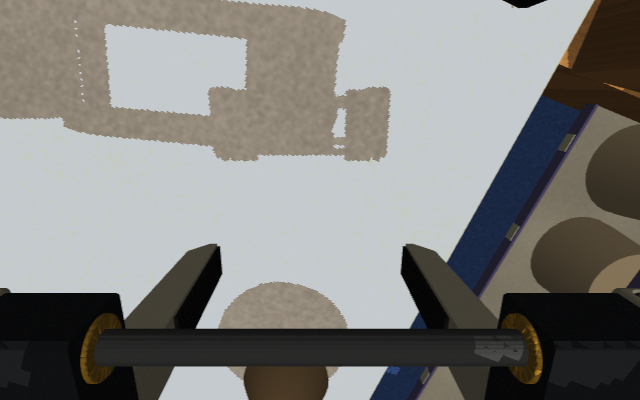

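```bash
cat > h.py <<'E'
import numpy as np, cv2
from scipy.spatial.transform import Rotation as R
from scipy.optimize import minimize
def cam(m): return m["K"],R.from_rotvec(m["orientation"]).as_matrix(),np.array(m["position"])
def proj(m,P):
    K,Rm,p=cam(m); c=(np.atleast_2d(P)-p)@Rm; u=c@K.T; return u[:,:2]/u[:,2:]
def ray(m,px,z):
    K,Rm,p=cam(m); d=Rm@np.linalg.solve(K,[px[0],px[1],1.]); return p+d*(z-p[2])/d[2]
def box(x0,x1,y0,y1,z0,z1): return np.array([[x,y,z] for x in(x0,x1) for y in(y0,y1) for z in(z0,z1)])
def place(P,pose):
    x,y,a=pose; c,s=np.cos(a),np.sin(a); P=np.asarray(P,float)
    return np.c_[x+c*P[:,0]-s*P[:,1],y+s*P[:,0]+c*P[:,1],P[:,2]]
E
python3 - <<'E'
from plant import robot, imaging, models
from h import *
s=robot.read_state(); print(R.from_rotvec(s["orientation"]).as_matrix().round(3))
m=imaging.camera_model("wrist"); T=R.from_rotvec(s["orientation"]); 
print("cam in tool",T.inv().apply(m["position"]-s["tool_pos"]), (T.inv()*R.from_rotvec(m["orientation"])).as_matrix().round(3))
out={}
for n in("top","scene"):
    imaging.read_camera(n); m=imaging.camera_model(n)
    for t in("dock","bar_neck","link_c","fork_grip","holder_mouth","stand_mouth","collar_zone"):
        r=models.outline_of(n,t)
        for i,d in enumerate(r[:2]):
            print(n,t,round(d["confidence"],2),d["pixel"],d["pixels"].sum(),ray(m,d["pixel"],0.036).round(3))
            if i==0: out[n+"_"+t]=d["pixels"]
np.savez("masks.npz",**out)
E
```

```text
[[-0.929 -0.     0.369]
 [-0.369  0.001 -0.929]
 [-0.    -1.    -0.001]]
cam in tool [-0.08379397 -0.14696814  0.00069841] [[-0.     0.955  0.297]
 [-0.    -0.297  0.955]
 [ 1.     0.     0.   ]]
top dock 0.67 [350.7, 187.7] 2483 [ 0.603 -0.058  0.036]
top bar_neck 0.68 [350.4, 185.1] 2505 [ 0.609 -0.058  0.036]
top bar_neck 0.61 [185.8, 227.7] 1687 [0.511 0.309 0.036]
top link_c 0.7 [349.5, 185.0] 2587 [ 0.609 -0.056  0.036]
top holder_mouth 0.96 [457.0, 238.8] 662 [ 0.489 -0.299  0.036]
top stand_mouth 0.69 [185.7, 221.4] 1613 [0.525 0.31  0.036]
top collar_zone 0.81 [347.6, 185.4] 2530 [ 0.608 -0.051  0.036]
top collar_zone 0.59 [477.0, 168.9] 1019 [ 0.648 -0.348  0.036]
scene dock 0.9 [277.6, 221.4] 2334 [ 0.635 -0.063  0.036]
scene dock 0.45 [262.4, 157.9] 258 [ 0.459 -0.141  0.036]
scene bar_neck 0.94 [278.6, 222.4] 2224 [ 0.637 -0.06   0.036]
scene bar_neck 0.2 [384.1, 272.5] 1608 [0.718 0.178 0.036]
scene link_c 0.67 [261.7, 194.2] 198 [ 0.568 -0.116  0.036]
scene fork_grip 0.63 [188.4, 154.5] 291 [ 0.481 -0.324  0.036]
scene holder_mouth 0.63 [194.2, 169.4] 644 [ 0.525 -0.294  0.036]
scene stand_mouth 0.76 [446.0, 204.1] 1495 [0.521 0.307 0.036]
scene collar_zone 0.84 [279.7, 227.0] 2387 [ 0.648 -0.056  0.036]
```

```bash
cat > fit.py <<'E'
from plant import imaging
from h import *
M=np.load("masks.npz"); cm={n:imaging.camera_model(n) for n in("top","scene")}
def sil(m,parts,pose,s=4):
    im=np.zeros((400*s//1,640*s),np.uint8)
    for P in parts:
        q=proj(m,place(P,pose)); h=cv2.convexHull(((q+0.5)*s).astype(np.float32)).astype(np.int32)
        cv2.fillConvexPoly(im,h,1)
    return cv2.resize(im,(640,400),interpolation=cv2.INTER_AREA) if 0 else im.reshape(400,s,640,s).mean((1,3))
def fit(parts,obs,p0):
    def cost(p):
        c=0
        for n,mk in obs:
            S=sil(cm[n],parts,(p[0],p[1],p[2])); k=mk.astype(float)
            c+=1-np.minimum(S,k).sum()/np.maximum(S,k).sum()
        return c
    b=None
    for _ in range(2):
        r=minimize(cost,p0,method="Nelder-Mead",options=dict(initial_simplex=[p0,np.add(p0,[.01,0,0]),np.add(p0,[0,.01,0]),np.add(p0,[0,0,.15])],xatol=1e-4,fatol=1e-5)); p0=r.x
    return r.x.round(4),r.fun
dock=[box(-.04,.04,-.043,.153,0,.012),box(-.016,.016,-.0145,.0145,0,.065),box(-.014,.014,-.009,.009,.067,.103),box(-.017,.017,.093,.125,0,.064)]
stand=[box(-.05,.05,-.035,.035,0,.036)]
holder=[box(-.035,.035,-.028,.028,0,.036),box(-.018,.018,-.013,.013,.036,.040),box(-.011,.011,-.008,.008,.040,.103)]
for nm,parts,keys,p0 in(("dock",dock,["top_dock","scene_dock"],[.61,-.10,-.11]),("stand",stand,["top_stand_mouth","scene_stand_mouth"],[.51,.31,.2]),("holder",holder,["top_holder_mouth"],[.49,-.30,.2])):
    for ks in ([k] for k in keys): print(nm,ks,*fit(parts,[(k.split("_")[0],M[k]) for k in ks],p0))
    print(nm,*fit(parts,[(k.split("_")[0],M[k]) for k in keys],p0))
E
python3 fit.py
python3 - <<'E'
import cv2
a=cv2.imread("pics/a_top.png");
c=cv2.resize(a[150:280,300:500],None,fx=4,fy=4,interpolation=cv2.INTER_CUBIC);cv2.imwrite("pics/c1.png",c)
a=cv2.imread("pics/a_scene.png");
c=cv2.resize(a[130:260,160:340],None,fx=4,fy=4,interpolation=cv2.INTER_CUBIC);cv2.imwrite("pics/c2.png",c)
E
```

```text
dock ['top_dock'] [ 0.6085 -0.1076 -0.1334] 0.1765544421617542
dock ['scene_dock'] [ 0.6068 -0.1081 -0.1392] 0.2342379527396553
dock [ 0.608  -0.1079 -0.1357] 0.4162516726716232
stand ['top_stand_mouth'] [0.5144 0.3081 0.287 ] 0.03842662632375193
stand ['scene_stand_mouth'] [0.5127 0.3091 0.2922] 0.0407678686413393
stand [0.5136 0.3084 0.2937] 0.09153582145819195
holder ['top_holder_mouth'] [ 0.5011 -0.3101  0.2877] 0.33452662532762256
holder [ 0.5011 -0.3101  0.2877] 0.33452662532762256
```

View pics/c1.png

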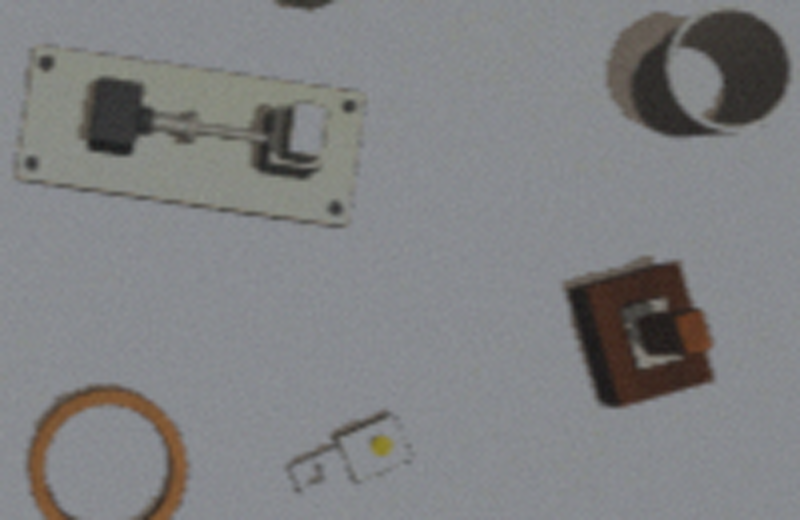

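View pics/c2.png

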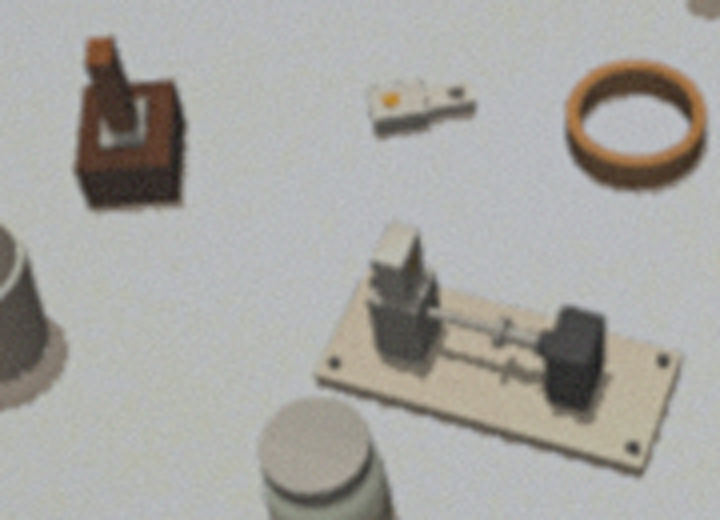

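>>> {"method": "carry_out", "body": {
  "motion": [-0.035,0.003,-0.0126,0,0,0,1,-0.035,0.003,-0.0126,0,0,0,1,-0.035,0.003,-0.0126,0,0,0,1,-0.035,0.003,-0.0126,0,0,0,1,-0.035,0.003,-0.0126,0,0,0,1]
}}

```text
t: 1.45
tool_pos: [0.3614, -0.4347, 0.2225]
orientation: [-0.378, 2.017, -2.023]
force: [0.1, -0.6, -0.1]
opening: 0.0931
```

>>> {"method": "carry_out", "body": {
  "motion": [-0.035,0.003,-0.0126,0,0,0,1,-0.035,0.003,-0.0126,0,0,0,1,-0.035,0.003,-0.0126,0,0,0,1,-0.035,0.003,-0.0126,0,0,0,1,-0.035,0.003,-0.0126,0,5.3,0,1]
}}

```text
t: 1.95
tool_pos: [0.5072, -0.3072, 0.2074]
orientation: [-0.287, 2.069, -2.078]
force: [-0.0, -0.9, 0.5]
opening: 0.0931
```

```bash
cat >> h.py <<'E'
def delta(s,tgt,zang):
    """tool-frame shift and turn(deg) from state to target pos, fingers down, tool z at world angle zang (rad)"""
    Rt=R.from_rotvec(s["orientation"])
    z=np.array([np.cos(zang),np.sin(zang),0]); y=np.array([0,0,-1.]); x=np.cross(y,z)
    G=R.from_matrix(np.c_[x,y,z])
    return Rt.inv().apply(np.array(tgt)-s["tool_pos"]).round(4), np.degrees((Rt.inv()*G).as_rotvec()).round(2)
E
python3 - <<'E'
from plant import robot, imaging, models
from h import *
s=robot.read_state(); print(s["t"],s["tool_pos"],s["force"]); print(delta(s,[.501,-.310,.2],-np.pi/2+.2877))
im=imaging.read_camera("wrist"); cv2.imwrite("pics/b.png",im)
np.save("pose_b.npy",[imaging.camera_model("wrist")],allow_pickle=True)
for t in("fork_grip","holder_mouth"):
    for d in models.outline_of("wrist",t)[:2]: print(t,d["confidence"],d["pixel"],d["pixels"].sum())
E
```

```text
1.95 [ 0.50716271 -0.30717767  0.20742917] [-0.02635137 -0.87715696  0.53216556]
(array([0.0067, 0.0074, 0.001 ]), array([-0.25, -0.69,  0.  ]))
fork_grip 0.73 [312.6, 199.6] 1458
holder_mouth 0.75 [314.2, 172.7] 3320
```

View pics/b.png

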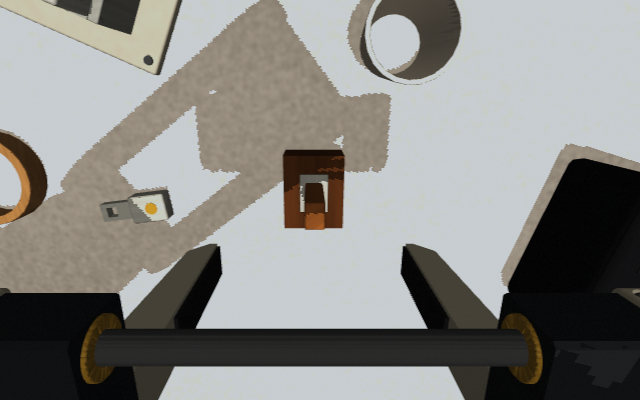

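```bash
cat > ov.py <<'E'
from h import *
def draw(im,m,boxes,pose,crop,f,fn):
    x0,y0,x1,y1=crop; c=cv2.resize(im[y0:y1,x0:x1],None,fx=f,fy=f,interpolation=cv2.INTER_NEAREST)
    for P,col in boxes:
        q=proj(m,place(P,pose)); q=((q-[x0,y0]+.5)*f).astype(int)
        for i in range(8):
            for b in(1,2,4):
                if not i&b: cv2.line(c,tuple(map(int,q[i])),tuple(map(int,q[i|b])),col,1)
    cv2.imwrite(fn,c)
H=[(box(-.035,.035,-.028,.028,0,.036),(0,255,0)),(box(-.018,.018,-.013,.013,.036,.040),(255,255,0)),(box(-.011,.011,-.008,.008,.040,.103),(255,0,255))]
E
python3 - <<'E'
from ov import *
im=cv2.imread("pics/b.png"); m=np.load("pose_b.npy",allow_pickle=True)[0]
draw(im,m,H,[.501,-.310,.2877],(260,130,370,250),5,"pics/b2.png")
draw(im,m,[],[.501,-.310,.2877],(260,130,370,250),5,"pics/b3.png")
E
```

```text
(no output)
```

View pics/b2.png

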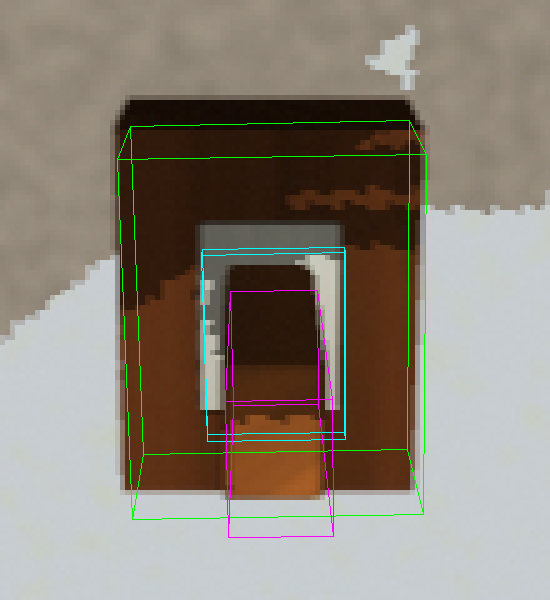

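View pics/b3.png

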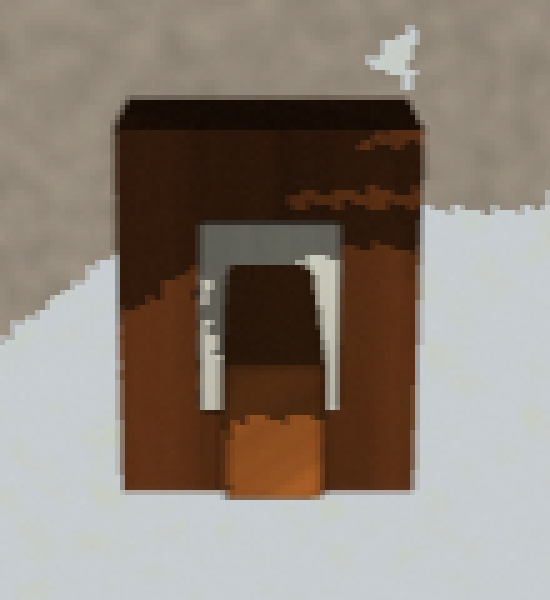

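```bash
cat > pf.py <<'E'
from h import *
from scipy.optimize import least_squares
def pfit(m,P,px,p0,dz=False):
    P=np.array(P,float); px=np.array(px,float)
    r=least_squares(lambda p:(proj(m,place(P,p[:3]))-px).ravel(),p0,x_scale=[.01,.01,.1],loss="soft_l1")
    e=(proj(m,place(P,r.x))-px); return r.x.round(4),e.round(1)
E
python3 - <<'E'
from pf import *
m=np.load("pose_b.npy",allow_pickle=True)[0]
c=lambda L:np.array(L)/5+[260,130]-.5
# order: far(image top) = -x side? image up
hold=[(118,128),(422,128),(124,490),(413,490)]; fl=[(198,223),(342,223),(199,410),(341,410)]; ha=[(225,365),(325,365),(228,498),(322,498)]
print(proj(m,place([[.035,.028,.036],[.035,-.028,.036],[-.035,.028,.036],[-.035,-.028,.036]],[.501,-.31,.2877])))
def cor(a,b,z): return [[a,b,z],[a,-b,z],[-a,b,z],[-a,-b,z]]
H=[cor(.035,.028,.036),cor(.018,.013,.040),cor(.011,.008,.103)]
import sys
p=c([(118,128)])
for nm,A,B in(("hold",H[0],hold),("fl",H[1],fl),("ha",H[2],ha),("all",sum(H,[]),hold+fl+ha)):
    print(nm,*pfit(m,A,c(B),[.505,-.31,.28]))
E
```

```text
[[282.90819467 161.4855047 ]
 [344.82441531 160.31625136]
 [285.95904856 233.3686776 ]
 [344.13978633 232.30985109]]
hold [ 0.5059 -0.3076  0.2676] [[-0.7 -0.1]
 [ 0.7 -0.1]
 [-0.3  0.1]
 [ 0.3  0.2]]
fl [ 0.5064 -0.3075  0.2702] [[ 0.  -0.2]
 [ 0.  -0.2]
 [ 0.2  0.2]
 [-0.3  0.2]]
ha [ 0.5065 -0.3077  0.2702] [[-0.8 -0.5]
 [ 0.8 -0.6]
 [-1.2  0.6]
 [ 1.1  0.6]]
all [ 0.5063 -0.3076  0.268 ] [[-0.6 -0.5]
 [ 0.8 -0.5]
 [-0.2 -0.2]
 [ 0.5 -0.2]
 [ 0.1 -0. ]
 [ 0.1 -0. ]
 [ 0.2  0.3]
 [-0.3  0.3]
 [-1.  -0.3]
 [ 0.6 -0.3]
 [-1.4  0.8]
 [ 0.9  0.8]]
```

>>> {"method": "carry_out", "body": {
  "motion": [0.001,0.03,0,-0.25,0.44,0,1,0,0.03,0,0,0,0,1,0,0.03,0,0,0,0,1,0,0.025,0,0,0,0,1,0,0.0,0,0,0,0,1]
}}

```text
t: 2.6
tool_pos: [0.5049, -0.3116, 0.0913]
orientation: [-0.286, 2.069, -2.078]
force: [-0.1, -0.6, -0.3]
opening: 0.0928
```

```bash
python3 - <<'E'
from plant import robot, imaging
from h import *
s=robot.read_state(); print(s["t"],s["tool_pos"],s["force"]); print(delta(s,[.5063,-.3076,.071],-np.pi/2+.268))
im=imaging.read_camera("wrist"); cv2.imwrite("pics/d.png",im)
E
```

```text
2.6 [ 0.50492435 -0.31156195  0.09130949] [-0.14988791 -0.58398119 -0.34993204]
(array([-0.0024,  0.0203, -0.0035]), array([-0.25,  0.43, -0.06]))
```

View pics/d.png

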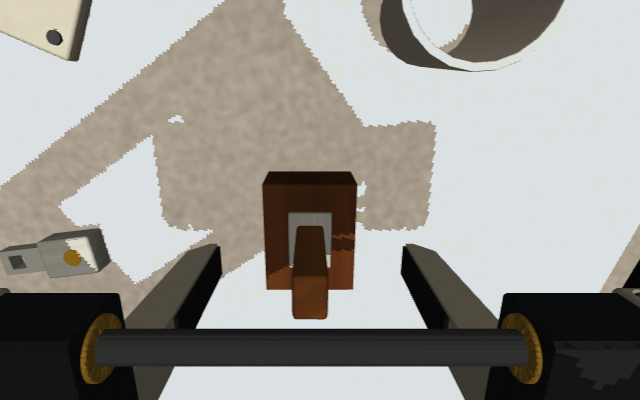

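>>> {"method": "carry_out", "body": {
  "motion": [-0.0012,0.01,-0.002,-0.25,0.43,0,1,-0.0012,0.01,-0.0015,0,0,0,1,0,0,0,0,0,0,1,0,0,0,0,0,0,1,0,0,0,0,0,0,1]
}}

```text
t: 3.15
tool_pos: [0.5097, -0.3114, 0.0781]
orientation: [-0.269, 2.068, -2.083]
force: [0.1, 0.4, -0.7]
opening: 0.0931
```

```bash
python3 - <<'E'
from plant import robot, imaging
from h import *
s=robot.read_state(); print(s["t"],s["tool_pos"],s["force"]); print(delta(s,[.5063,-.3076,.071],-np.pi/2+.268))
E
```

```text
3.15 [ 0.50972132 -0.31140184  0.07809337] [ 0.07962211  0.42236042 -0.65681637]
(array([ 0.0024,  0.007 , -0.0046]), array([-0.48, -0.08, -0.44]))
```

>>> {"method": "carry_out", "body": {
  "motion": [0,0,0,0,0,0,1,0,0,0,0,0,0,1,0,0,0,0,0,0,1,0,0,0,0,0,0,1,0,0,0,0,0,0,1]
}}

```text
t: 3.65
tool_pos: [0.5107, -0.3119, 0.0798]
orientation: [-0.268, 2.065, -2.084]
force: [-0.3, 0.0, 0.6]
opening: 0.0933
```

>>> {"method": "carry_out", "body": {
  "motion": [0,0.007,0,0,0,0,1,0,0,0,0,0,0,1,0,0,0,0,0,0,1,0,0,0,0,0,0,1,0,0,0,0,0,0,1]
}}

```text
t: 4.15
tool_pos: [0.5105, -0.3117, 0.0716]
orientation: [-0.268, 2.066, -2.083]
force: [-0.5, -0.0, -0.9]
opening: 0.093
```

```bash
python3 - <<'E'
from plant import robot, imaging
from h import *
s=robot.read_state(); print(s["t"],s["tool_pos"],s["force"]); print(delta(s,[.5063,-.3076,.071],-np.pi/2+.268))
m=imaging.camera_model("wrist"); T=R.from_rotvec(s["orientation"]); 
print("cam in tool",T.inv().apply(m["position"]-s["tool_pos"]))
im=imaging.read_camera("wrist"); cv2.imwrite("pics/e.png",im)
s=robot.read_state(); print(s["t"],s["tool_pos"],s["force"]); print(delta(s,[.5063,-.3076,.071],-np.pi/2+.268))
np.save("pose_e.npy",[imaging.camera_model("wrist")],allow_pickle=True)
E
```

```text
4.15 [ 0.51048302 -0.31172014  0.0716154 ] [-0.48644172 -0.01223967 -0.89873424]
(array([ 0.003 ,  0.0005, -0.0051]), array([-0.55, -0.05, -0.49]))
cam in tool [-0.0838659  -0.14694787  0.00061923]
4.2 [ 0.51045896 -0.31170466  0.07160674] [-0.37828291 -1.38887827  0.47361435]
(array([ 0.0029,  0.0005, -0.0051]), array([-0.55, -0.05, -0.49]))
```

View pics/e.png

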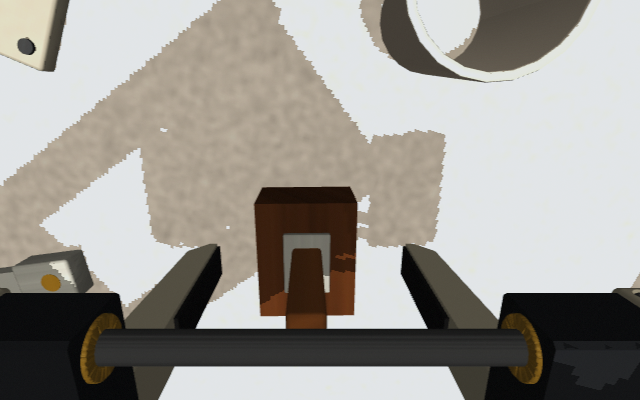

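>>> {"method": "carry_out", "body": {
  "motion": [0.003,0.0005,-0.005,-0.5,0,-0.5,1,0,0,0,0,0,0,1,0,0,0,0,0,0,1,0,0,0,0,0,0,1,0,0,0,0,0,0,1]
}}

```text
t: 4.7
tool_pos: [0.506, -0.3074, 0.0713]
orientation: [-0.28, 2.078, -2.079]
force: [0.3, -0.1, 0.8]
opening: 0.0932
```

```bash
python3 - <<'E'
from plant import robot, imaging
from h import *
s=robot.read_state(); print(s["t"],s["tool_pos"],s["force"]); print(delta(s,[.5063,-.3076,.071],-np.pi/2+.268))
E
```

```text
4.7 [ 0.50601591 -0.30736737  0.07133075] [ 0.30940298 -0.05684463  0.78112252]
(array([-0.0002,  0.0003,  0.0003]), array([-0.03, -0.04,  0.04]))
```

>>> {"method": "carry_out", "body": {
  "motion": [0,0,0,0,0,0,-1,0,0,0,0,0,0,-1,0,0,0,0,0,0,-1,0,0,0,0,0,0,-1,0,0,0,0,0,0,-1],
  "squeeze": 45
}}

```text
t: 5.2
tool_pos: [0.5061, -0.3075, 0.0714]
orientation: [-0.28, 2.078, -2.08]
force: [-0.1, -0.1, -0.1]
opening: 0.0575
```

>>> {"method": "carry_out", "body": {
  "motion": [0,0,0,0,0,0,-1,0,0,0,0,0,0,-1,0,0,0,0,0,0,-1,0,0,0,0,0,0,-1,0,0,0,0,0,0,-1]
}}

```text
t: 5.7
tool_pos: [0.5062, -0.3076, 0.0715]
orientation: [-0.28, 2.078, -2.08]
force: [-0.1, -1.3, -1.1]
opening: 0.0178
```

>>> {"method": "carry_out", "body": {
  "motion": [0,0,0,0,0,0,-1,0,0,0,0,0,0,-1,0,-0.01,0,0,0,0,-1,0,0,0,0,0,0,-1,0,0,0,0,0,0,-1]
}}

```text
t: 6.2
tool_pos: [0.5059, -0.3084, 0.0811]
orientation: [-0.28, 2.077, -2.081]
force: [0.9, 0.2, -0.7]
opening: 0.0156
```

```bash
python3 - <<'E'
from plant import robot, imaging
from h import *
s=robot.read_state(); print(s["t"],s["tool_pos"],s["force"],s["opening"]); print(delta(s,[.5063,-.3076,.2],-np.pi/2+.268))
im=imaging.read_camera("wrist"); cv2.imwrite("pics/f.png",im)
E
```

```text
6.2 [ 0.50590261 -0.30842131  0.08114568] [ 0.94070169  0.15745301 -0.69918772] 0.01564320836317872
(array([-0.0005, -0.1189, -0.0005]), array([-0.11, -0.07,  0.05]))
```

View pics/f.png

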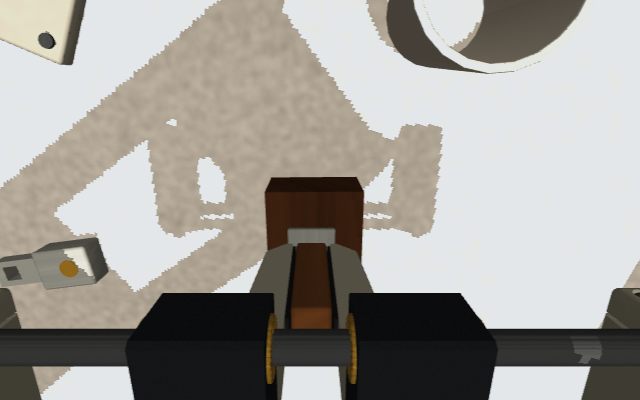

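>>> {"method": "carry_out", "body": {
  "motion": [0,-0.03,0,0,0,0,-1,0,-0.04,0,0,0,0,-1,0,-0.04,0,0,0,0,-1,0,-0.015,0,0,0,0,-1,-0.01,0,-0.018,0,0,0,-1]
}}

```text
t: 6.75
tool_pos: [0.5089, -0.2897, 0.2058]
orientation: [-0.282, 2.08, -2.084]
force: [0.1, -0.2, -1.2]
opening: 0.0159
```

>>> {"method": "carry_out", "body": {
  "motion": [-0.019,0,-0.036,0,0,0,-1,-0.019,0,-0.036,0,0,0,-1,-0.019,0,-0.036,0,0,0,-1,-0.019,0,-0.036,0,0,0,-1,-0.019,0,-0.036,0,0,0,-1]
}}

```text
t: 7.25
tool_pos: [0.5528, -0.0868, 0.1998]
orientation: [-0.28, 2.088, -2.088]
force: [1.3, 0.2, -0.7]
opening: 0.0156
```

>>> {"method": "carry_out", "body": {
  "motion": [-0.01,0,-0.017,0,0,0,-1,0,0,0,0,7,0,-1,0,0,0,0,7,0,-1,0,0,0,0,7,0,-1,0,0,0,0,0,0,-1]
}}

```text
t: 7.75
tool_pos: [0.5558, -0.0579, 0.1914]
orientation: [-0.101, -2.158, 2.153]
force: [-0.1, -0.9, 0.2]
opening: 0.016
```

```bash
cat > snap.py <<'E'
import sys
from plant import robot, imaging
from h import *
n=sys.argv[1]; camn=sys.argv[2] if len(sys.argv)>2 else "wrist"
m=imaging.camera_model(camn)
im=imaging.read_camera(camn); cv2.imwrite(f"pics/{n}.png",im); np.save(f"pose_{n}.npy",[m],allow_pickle=True)
E
python3 snap.py g; python3 - <<'E'
from plant import robot
from h import *
s=robot.read_state(); print(s["t"],s["tool_pos"],s["force"],s["opening"]); print(delta(s,[.56,-.07,.21],-np.pi/2-.136))
E
```

```text
7.8 [ 0.55567877 -0.05796367  0.19124697] [-0.11200374 -0.36579851 -1.38965478] 0.015676451139771067
(array([-0.0052, -0.0189,  0.0115]), array([0.09, 1.63, 1.07]))
```

View pics/g.png

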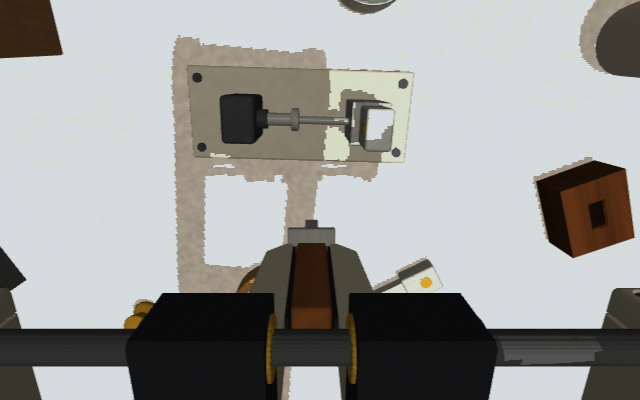

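```bash
python3 - <<'E'
import cv2
a=cv2.imread("pics/g.png"); c=cv2.resize(a[55:175,180:420],None,fx=3.3333,fy=3.3333,interpolation=cv2.INTER_CUBIC)
c=cv2.convertScaleAbs(c,alpha=1.4,beta=10); cv2.imwrite("pics/g2.png",c)
E
```

```text
(no output)
```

View pics/g2.png

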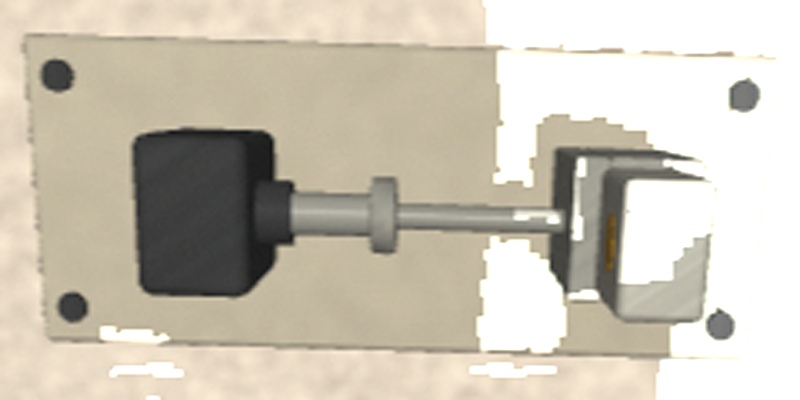

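```bash
python3 - <<'E'
from pf import *
from ov import draw
m=np.load("pose_g.npy",allow_pickle=True)[0]
g=lambda L:np.array(L,float)/3.3333+[180,55]-.35
C=[[.04,.153,.012],[-.04,.153,.012],[.04,-.043,.012],[-.04,-.043,.012]]
px=[g((26,35)),g((48,341)),(413.5,72),(406.5,162)]
p,e=pfit(m,C,px,[.61,-.108,-.136]); print(p,e)
im=cv2.imread("pics/g.png")
B=[(box(-.04,.04,-.043,.153,0,.012),(0,255,0)),(box(-.016,.016,-.0145,.0145,.02,.065),(255,255,0)),(box(-.014,.014,-.009,.009,.067,.103),(255,0,255)),(box(-.003,.003,.0145,.06,.045,.0451),(0,0,255))]
draw(im,m,B,p,(180,50,430,180),3.2,"pics/g3.png")
for q in((372,215),(396,215),(384,178),(384,252),(400,216),(540,218)): 
    P=ray(m,g(q),.045)[:2]-p[:2]; c,s=np.cos(p[2]),np.sin(p[2]); print(q,(c*P[0]+s*P[1]).round(4),(-s*P[0]+c*P[1]).round(4))
E
```

```text
[ 0.6084 -0.1101 -0.1367] [[-0.5 -0.2]
 [ 0.2  0.5]
 [ 2.3 -0.9]
 [-0.9  0.8]]
(372, 215) 0.0001 0.0617
(396, 215) 0.0002 0.056
(384, 178) 0.0088 0.0589
(384, 252) -0.0087 0.0588
(400, 216) 0.0 0.055
(540, 218) 0.0004 0.0212
```

View pics/g3.png

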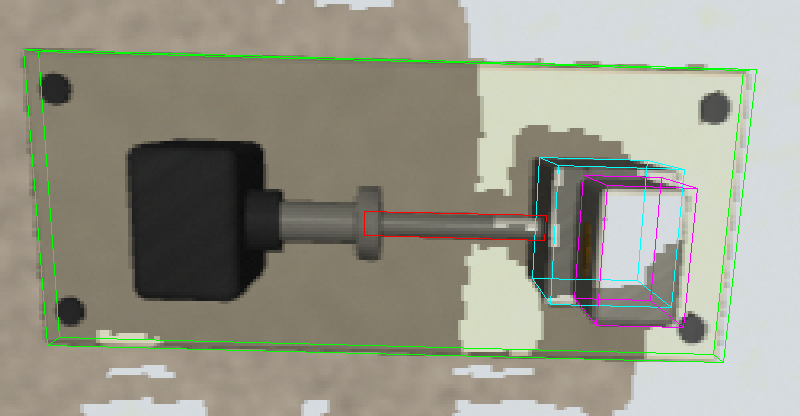

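```bash
cat > d.py <<'E'
import sys
from plant import robot
from h import *
s=robot.read_state(); a=list(map(float,sys.argv[1:5]))
print("t",s["t"],"pos",s["tool_pos"].round(4),"F",s["force"].round(2),"open",round(s["opening"],4)); print(*delta(s,a[:3],-np.pi/2+a[3]))
E
python3 d.py .6139 -.0697 .165 -.137
```

```text
t 7.8 pos [ 0.5557 -0.058   0.1912] F [-0.11 -0.37 -1.39] open 0.0157
[-0.0596  0.0251  0.0055] [0.09 1.69 1.07]
```

>>> {"method": "carry_out", "body": {
  "motion": [-0.02,0,0.0018,0,0.6,0.4,-1,-0.02,0.01,0.0018,0,0.6,0.4,-1,-0.02,0.012,0.0018,0,0.5,0.3,-1,0,0,0,0,0,0,-1,0,0,0,0,0,0,-1]
}}

```text
t: 8.3
tool_pos: [0.6145, -0.0704, 0.1646]
orientation: [-0.126, -2.161, 2.155]
force: [-0.2, 0.7, 0.1]
opening: 0.0157
```

```bash
python3 d.py .6139 -.0697 .165 -.137
```

```text
t 8.3 pos [ 0.6145 -0.0704  0.1646] F [-0.18  0.71  0.06] open 0.0157
[ 0.0007 -0.0004 -0.0006] [0.13 0.97 0.18]
```

>>> {"method": "carry_out", "body": {
  "motion": [0.0006,0.01,-0.0006,0,1.2,0,-1,0,0.01,0,0,0,0,-1,0,0,0,0,0,0,-1,0,0,0,0,0,0,-1,0,0,0,0,0,0,-1]
}}

```text
t: 8.8
tool_pos: [0.6119, -0.0692, 0.1433]
orientation: [-0.145, -2.15, 2.145]
force: [-0.4, 0.5, -0.4]
opening: 0.0157
```

```bash
python3 d.py .6139 -.0697 .145 -.137; python3 snap.py i; python3 snap.py is scene; python3 - <<'E'
import cv2
a=cv2.imread("pics/is.png")[120:260,190:350]; b=cv2.resize(a,(800,700)[:2]); cv2.imwrite("pics/is2.png",b[:600])
E
```

```text
t 8.8 pos [ 0.6119 -0.0692  0.1433] F [-0.4   0.49 -0.36] open 0.0157
[-0.0021 -0.0017  0.0002] [ 0.13 -0.13  0.24]
```

View pics/i.png

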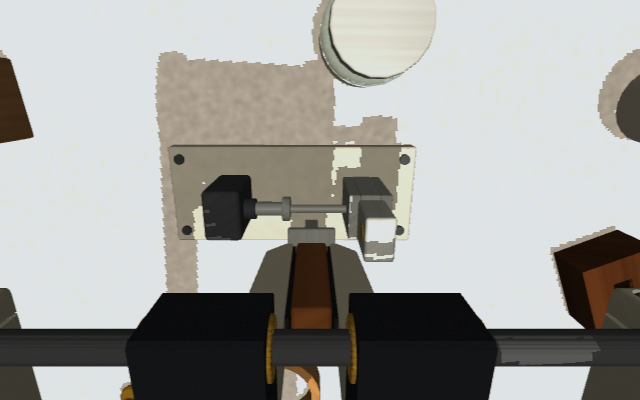

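View pics/is2.png

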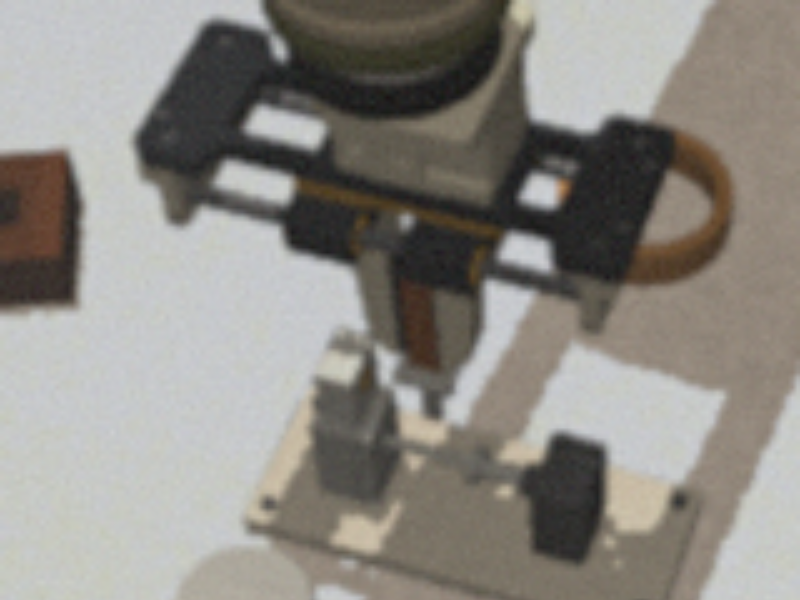

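```bash
cat > fi.py <<'E'
from plant import robot
from pf import *
m=np.load("pose_i.npy",allow_pickle=True)[0]
C=[[.04,.153,.012],[-.04,.153,.012],[.04,-.043,.012],[-.04,-.043,.012]]
px=[(168.7,146),(179,240),(416,146.5),(406,239)]
p,e=pfit(m,C,px,[.61,-.108,-.136]); print(p,e)
p=np.array([.6084,-.1093,-.137]) if 0 else p
im=cv2.imread("pics/i.png")
s=robot.read_state(); T=R.from_rotvec(s["orientation"])
x0,y0,f=160,135,3
c=cv2.convertScaleAbs(cv2.resize(im[y0:y0+135,x0:x0+260],None,fx=f,fy=f,interpolation=cv2.INTER_CUBIC))
def dr(P3,col):
    q=((proj(m,P3)-[x0,y0]+.5)*f).astype(int)
    for i in range(8):
        for b in(1,2,4):
            if not i&b: cv2.line(c,tuple(map(int,q[i])),tuple(map(int,q[i|b])),col,1)
for B,col in((box(-.04,.04,-.043,.153,0,.012),(0,255,0)),(box(-.014,.014,-.009,.009,.067,.103),(255,0,255)),(box(-.003,.003,.0145,.056,.045,.0451),(0,0,255)),(box(-.016,.016,-.0145,.0145,.02,.065),(255,255,0))): dr(place(B,p),col)
# tool: along tool y = down; tool x ~ -objx, tool z ~ -objy ; tine ends at +.0684
for B in (box(-.018,.018,.0314,.0354,-.013,.013),box(.005,.01,.0444,.0684,-.004,.004),box(-.01,-.005,.0444,.0684,-.004,.004)): dr(T.apply(B)+s["tool_pos"],(0,128,255))
cv2.imwrite("pics/i3.png",c)
E
python3 fi.py
```

```text
[ 0.6087 -0.1091 -0.1389] [[-2.4 -0. ]
 [-1.1  0.2]
 [ 1.1 -0.5]
 [ 2.6  1.3]]
```

View pics/i3.png

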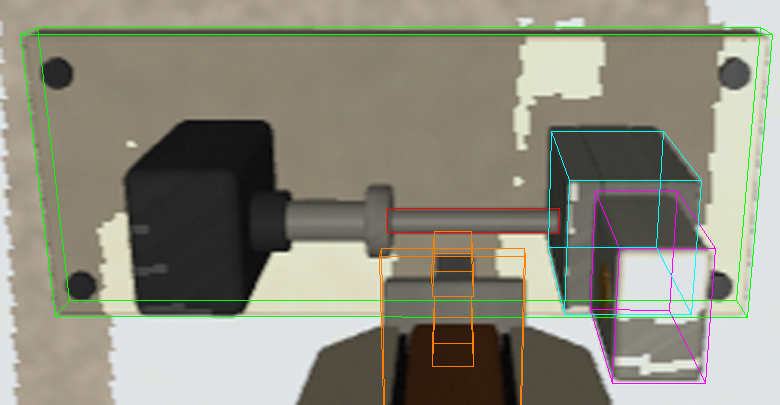

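```bash
python3 - <<'E'
from ov import *
im=cv2.imread("pics/e.png"); m=np.load("pose_e.npy",allow_pickle=True)[0]
draw(im,m,H,[.5063,-.3076,.268],(235,170,385,340),3.5,"pics/e2.png")
E
```

```text
(no output)
```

View pics/e2.png

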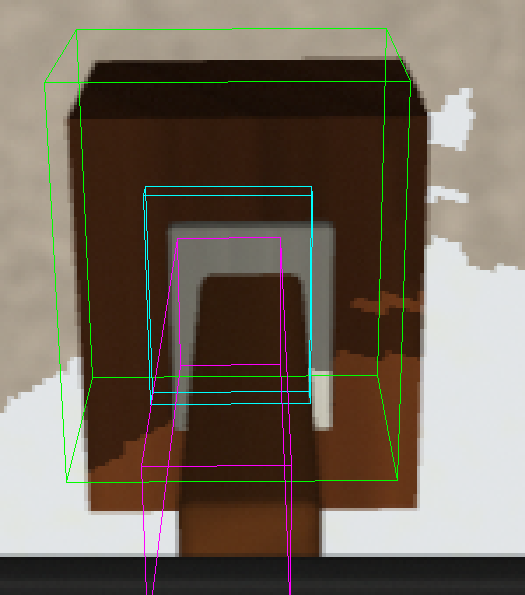

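```bash
python3 - <<'E'
from pf import *
m=np.load("pose_e.npy",allow_pickle=True)[0]
c=lambda L:np.array(L)/3.5+[235,170]-.5
hold=[(67,118),(428,117),(89,511),(417,508)]; fl=[(169,222),(335,222)]; 
def cor(a,b,z): return [[a,b,z],[a,-b,z],[-a,b,z],[-a,-b,z]]
H=[cor(.035,.028,.036),cor(.018,.013,.040)[:2]]
for A,B in((H[0],hold),(H[1],fl),(H[0]+H[1],hold+fl)): print(*pfit(m,A,c(B),[.505,-.31,.28]))
E
```

```text
[ 0.5017 -0.3123  0.2734] [[-0.2  0.2]
 [ 0.5 -0.4]
 [-0.3  0.2]
 [-0.   0. ]]
[ 0.503  -0.3122  0.2634] [[-0.3  0. ]
 [ 0.3  0. ]]
[ 0.5021 -0.3123  0.2723] [[ 0.1 -0.4]
 [ 0.9 -0.9]
 [-0.1 -0.3]
 [ 0.1 -0.4]
 [-0.8  1.8]
 [-0.2  1.4]]
```

```bash
cat >> fi.py <<'E'
c=lambda L:np.array(L)/3+[x0,y0]-.5
P=np.array([[-.018,.0314,.013],[-.018,.0314,-.013],[-.010,.0684,.004],[-.010,.0684,-.004]])
px=c([(387,280),(524,280),(437,255),(473,255)])
cam0=lambda Q: proj(m,T.apply(Q)+s["tool_pos"])
print(cam0(P),px)
from scipy.optimize import least_squares
for dy in (None,0.):
    f=lambda v:(cam0(P+np.array([v[0],v[1] if dy is None else 0,v[2]]))-px).ravel()
    r=least_squares(f,[0,0,0],x_scale=.01); print(r.x,r.fun.round(1))
E
python3 fi.py
```

```text
[ 0.6087 -0.1091 -0.1389] [[-2.4 -0. ]
 [-1.1  0.2]
 [ 1.1 -0.5]
 [ 2.6  1.3]]
[[334.78694861 219.93123123]
 [286.01429046 219.92532112]
 [316.73701158 211.5744522 ]
 [304.22084192 211.57284428]] [[288.5        227.83333333]
 [334.16666667 227.83333333]
 [305.16666667 219.5       ]
 [317.16666667 219.5       ]]
[361028.67631845 945452.8284173    1101.04688859] [ 22.8  -4.2 -22.9  -4.2   6.1   4.2  -5.9   4.2]
[ 0.00524561 -0.02852527  0.0004766 ] [ 47.    1.3 -47.1   1.3  12.3  -0.2 -12.2  -0.2]
```

```bash
python3 d.py .6190 -.0703 .145 -.138
```

```text
t 8.9 pos [ 0.6122 -0.0693  0.1436] F [-0.09  0.07 -0.79] open 0.0155
[-0.0069 -0.0014  0.0001] [ 0.13 -0.08  0.2 ]
```

>>> {"method": "carry_out", "body": {
  "motion": [-0.0069,0,0,0,0,0.2,-1,0,0.009,0,0,0,0,-1,0,0.008,0,0,0,0,-1,0,0,0,0,0,0,-1,0,0,0,0,0,0,-1]
}}

```text
t: 9.4
tool_pos: [0.6202, -0.0704, 0.1256]
orientation: [-0.152, -2.152, 2.148]
force: [0.4, 0.1, -0.4]
opening: 0.0159
```

```bash
python3 d.py .6190 -.0703 .125 -.138; python3 snap.py j; python3 snap.py js scene; python3 - <<'E'
import cv2
a=cv2.imread("pics/js.png")[160:260,220:340]; b=cv2.resize(a,None,fx=6,fy=6,interpolation=cv2.INTER_CUBIC); cv2.imwrite("pics/js2.png",b)
a=cv2.imread("pics/j.png")[135:345,180:440]; b=cv2.resize(a,None,fx=2.8,fy=2.8,interpolation=cv2.INTER_CUBIC); cv2.imwrite("pics/j2.png",b)
E
```

```text
t 9.4 pos [ 0.6202 -0.0704  0.1256] F [ 0.38  0.08 -0.42] open 0.0159
[0.0012 0.0006 0.    ] [ 0.13 -0.07 -0.08]
```

View pics/j2.png

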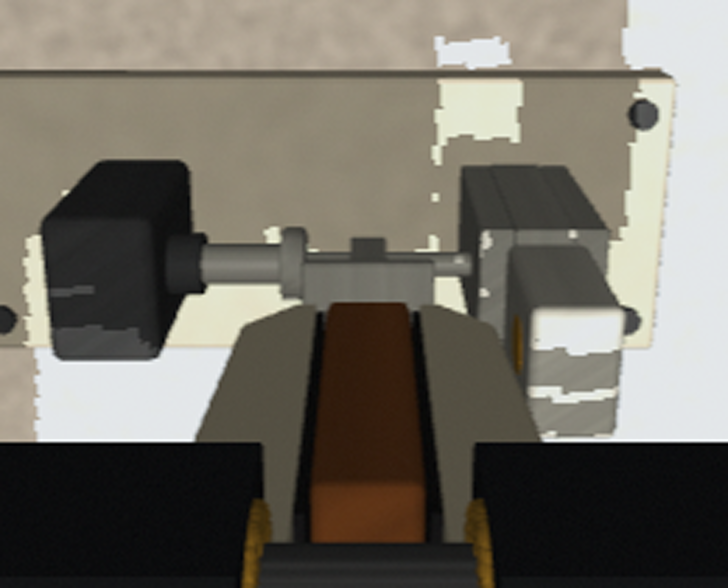

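View pics/js2.png

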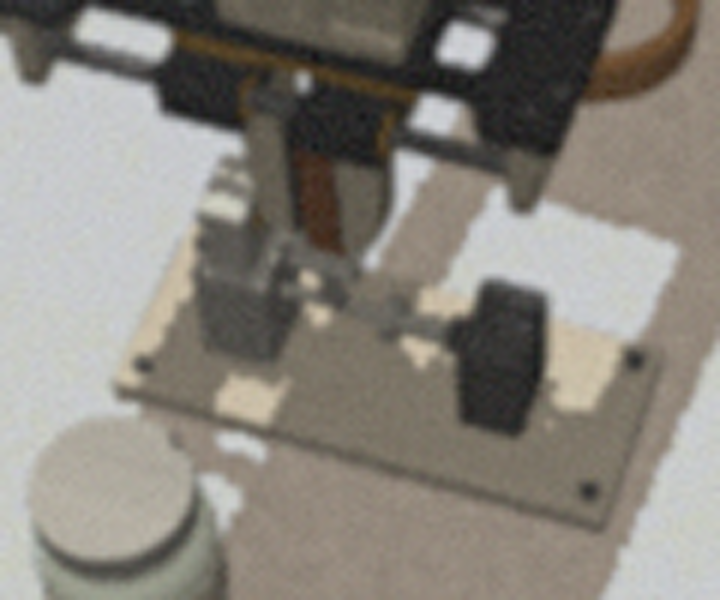

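```bash
cat > fj.py <<'E'
import sys
from plant import robot
from pf import *
n,ox,oz=sys.argv[1],float(sys.argv[2]),float(sys.argv[3])
m=np.load(f"pose_{n}.npy",allow_pickle=True)[0]; im=cv2.imread(f"pics/{n}.png")
s=robot.read_state(); T=R.from_rotvec(s["orientation"])
x0,y0,f=180,135,3
c=cv2.resize(im[y0:y0+150,x0:x0+260],None,fx=f,fy=f,interpolation=cv2.INTER_CUBIC)
def dr(P3,col):
    q=((proj(m,P3)-[x0,y0]+.5)*f).astype(int)
    for i in range(8):
        for b in(1,2,4):
            if not i&b: cv2.line(c,tuple(map(int,q[i])),tuple(map(int,q[i|b])),col,1)
p=[.6086,-.1092,-.138]
for B,col in((box(-.04,.04,-.043,.153,0,.012),(0,255,0)),(box(-.014,.014,-.009,.009,.067,.103),(255,0,255)),(box(-.003,.003,.0145,.056,.045,.0451),(0,0,255)),(box(-.016,.016,-.0145,.0145,.02,.065),(255,255,0))): dr(place(B,p),col)
for B in (box(-.018,.018,.0314,.0354,-.013,.013),box(.005,.01,.0444,.0684,-.004,.004),box(-.01,-.005,.0444,.0684,-.004,.004)): dr(T.apply(B+np.array([ox,0,oz]))+s["tool_pos"],(0,128,255))
cv2.imwrite(f"pics/{n}o.png",c)
E
python3 fj.py j .005 .0005
```

```text
(no output)
```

View pics/jo.png

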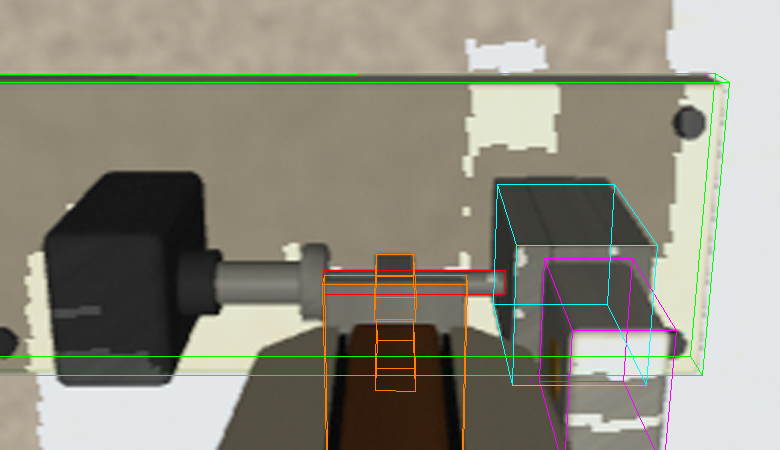

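>>> {"method": "carry_out", "body": {
  "motion": [0.0012,0,-0.001,0,0,0,-1,0,0.004,0,0,0,0,-1,0,0.004,0,0,0,0,-1,0,0.003,0,0,0,0,-1,0,0,0,0,0,0,-1]
}}

```text
t: 10.0
tool_pos: [0.6193, -0.0691, 0.1145]
orientation: [-0.153, -2.153, 2.148]
force: [-0.3, 0.1, -0.6]
opening: 0.0156
```

```bash
python3 d.py .6190 -.0693 .1014 -.138
```

```text
t 10.0 pos [ 0.6193 -0.0691  0.1145] F [-0.28  0.12 -0.58] open 0.0156
[0.0004 0.0131 0.0002] [ 0.12 -0.07 -0.15]
```

>>> {"method": "carry_out", "body": {
  "motion": [0.0004,0.004,0,0,0,0,-1,0,0.004,0,0,0,0,-1,0,0.004,0,0,0,0,-1,0,0,0,0,0,0,-1,0,0,0,0,0,0,-1]
}}

```text
t: 10.5
tool_pos: [0.6188, -0.0691, 0.101]
orientation: [-0.152, -2.152, 2.148]
force: [-0.1, -0.2, -0.9]
opening: 0.0158
```

```bash
python3 d.py .6190 -.0693 .1014 -.138; python3 snap.py k; python3 fj.py k .005 .0005; python3 snap.py ks scene; python3 - <<'E'
import cv2
a=cv2.imread("pics/ks.png")[160:260,220:340]; b=cv2.resize(a,None,fx=6,fy=6,interpolation=cv2.INTER_CUBIC); cv2.imwrite("pics/ks2.png",b)
E
```

```text
t 10.5 pos [ 0.6188 -0.0691  0.101 ] F [-0.15 -0.22 -0.93] open 0.0158
[-0.0003 -0.0004  0.0002] [ 0.13 -0.07 -0.11]
```

View pics/ko.png

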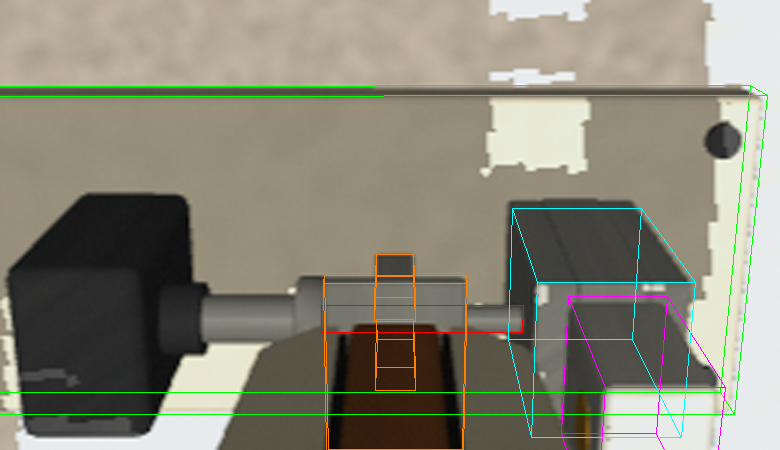

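View pics/ks2.png

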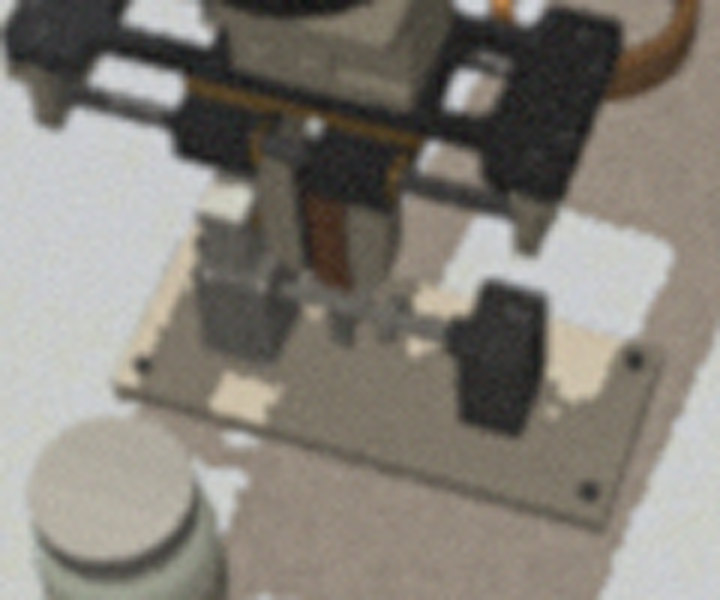

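>>> {"method": "carry_out", "body": {
  "motion": [0,0,-0.002,0,0,0,-1,0,0,-0.002,0,0,0,-1,0,0,-0.002,0,0,0,-1,0,0,0,0,0,0,-1,0,0,0,0,0,0,-1]
}}

```text
t: 11.1
tool_pos: [0.6202, -0.0625, 0.102]
orientation: [-0.154, -2.153, 2.149]
force: [-0.3, -0.1, -0.8]
opening: 0.0159
```

>>> {"method": "carry_out", "body": {
  "motion": [0,0,-0.001,0,0,0,-1,0,0,0,0,0,0,-1,0,0,-0.0005,0,0,0,-1,0,0,0,0,0,0,-1,0,0,0,0,0,0,-1]
}}

```text
t: 11.6
tool_pos: [0.6205, -0.061, 0.102]
orientation: [-0.154, -2.153, 2.149]
force: [0.2, 0.5, -0.3]
opening: 0.0159
```

```bash
python3 d.py .6190 -.0693 .1014 -.138; python3 snap.py l; python3 fj.py l .005 .0005; python3 d.py .6190 -.0693 .1014 -.138
```

```text
t 11.6 pos [ 0.6205 -0.061   0.102 ] F [ 0.21  0.49 -0.32] open 0.0159
[0.0003 0.0006 0.0085] [ 0.12 -0.07 -0.2 ]
t 11.65 pos [ 0.6205 -0.0609  0.1021] F [-0.55  0.23 -0.61] open 0.016
[0.0003 0.0006 0.0085] [ 0.12 -0.06 -0.2 ]
```

View pics/lo.png

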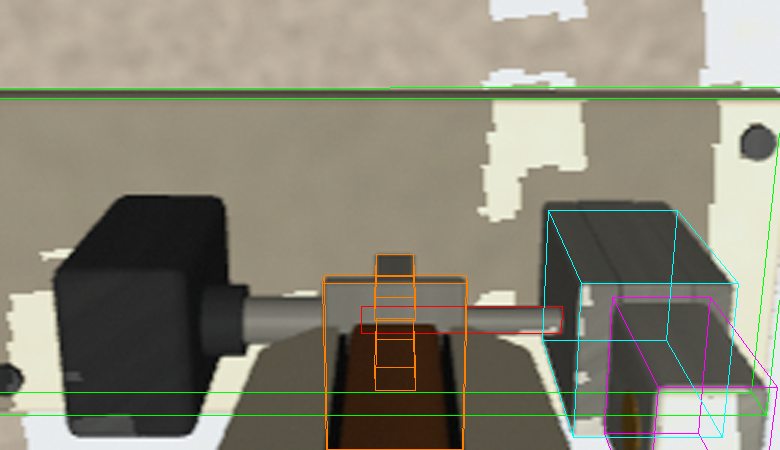

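>>> {"method": "carry_out", "body": {
  "motion": [0,0,-0.0005,0,0,0,-1,0,0,0,0,0,0,-1,0,0,-0.0005,0,0,0,-1,0,0,0,0,0,0,-1,0,0,0,0,0,0,-1]
}}

```text
t: 12.15
tool_pos: [0.6206, -0.0599, 0.102]
orientation: [-0.154, -2.153, 2.149]
force: [0.3, -1.1, -1.6]
opening: 0.0159
```

>>> {"method": "carry_out", "body": {
  "motion": [0,0,-0.0005,0,0,0,-1,0,0,0,0,0,0,-1,0,0,-0.0005,0,0,0,-1,0,0,0,0,0,0,-1,0,0,0,0,0,0,-1]
}}

```text
t: 12.65
tool_pos: [0.6207, -0.0591, 0.102]
orientation: [-0.154, -2.153, 2.149]
force: [-0.3, -0.4, -0.7]
opening: 0.0152
```

>>> {"method": "carry_out", "body": {
  "motion": [0,0,-0.0005,0,0,0,-1,0,0,0,0,0,0,-1,0,0,-0.0005,0,0,0,-1,0,0,0,0,0,0,-1,0,0,0,0,0,0,-1]
}}

```text
t: 13.15
tool_pos: [0.6207, -0.0589, 0.102]
orientation: [-0.154, -2.151, 2.15]
force: [-1.0, -0.7, -1.1]
opening: 0.0159
```

>>> {"method": "carry_out", "body": {
  "motion": [0,0,-0.0005,0,0,0,-1,0,0,0,0,0,0,-1,0,0,-0.0005,0,0,0,-1,0,0,0,0,0,0,-1,0,0,0,0,0,0,-1]
}}

```text
t: 13.65
tool_pos: [0.6208, -0.0588, 0.102]
orientation: [-0.154, -2.149, 2.152]
force: [0.0, -3.0, -2.1]
opening: 0.0157
```

>>> {"method": "carry_out", "body": {
  "motion": [0,0,-0.001,0,0,0,-1,0,0,-0.001,0,0,0,-1,0,0,-0.001,0,0,0,-1,0,0,-0.001,0,0,0,-1,0,0,0,0,0,0,-1]
}}

```text
t: 14.15
tool_pos: [0.6212, -0.0555, 0.102]
orientation: [-0.154, -2.147, 2.153]
force: [-0.8, -2.3, -0.3]
opening: 0.0156
```

```bash
python3 d.py .6190 -.0693 .1014 -.138; python3 snap.py m; python3 fj.py m .005 .0005
```

```text
t 14.15 pos [ 0.6212 -0.0555  0.102 ] F [-0.77 -2.26 -0.27] open 0.0156
[0.0003 0.0006 0.014 ] [-0.14 -0.13 -0.19]
```

View pics/mo.png

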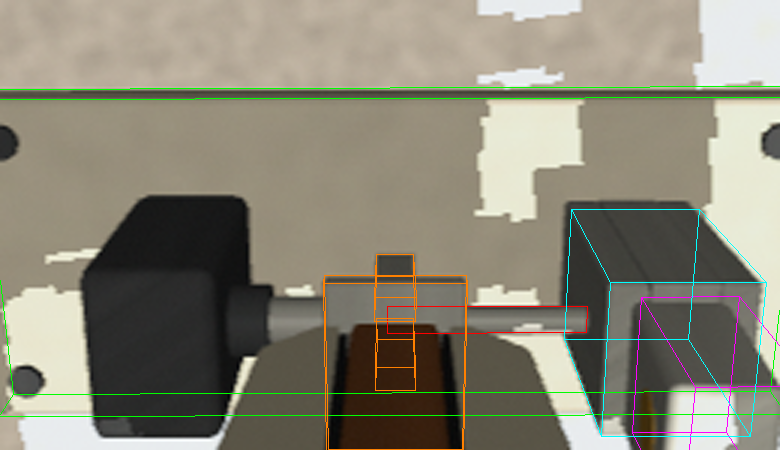

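>>> {"method": "carry_out", "body": {
  "motion": [0,0,-0.001,0,0,0,-1,0,0,-0.001,0,0,0,-1,0,0,-0.001,0,0,0,-1,0,0,-0.001,0,0,0,-1,0,0,0,0,0,0,-1]
}}

```text
t: 14.7
tool_pos: [0.6217, -0.0518, 0.102]
orientation: [-0.154, -2.146, 2.154]
force: [-0.5, -4.3, -1.5]
opening: 0.0158
```

```bash
cat > links.py <<'E'
import sys
from plant import robot, imaging
import cv2
n=sys.argv[1]
im=imaging.read_camera("scene"); cv2.imwrite(f"pics/{n}.png",cv2.resize(im[160:260,220:340],None,fx=6,fy=6,interpolation=cv2.INTER_CUBIC))
E
python3 d.py .6190 -.0693 .1014 -.138; python3 links.py n1
```

```text
t 14.7 pos [ 0.6217 -0.0518  0.102 ] F [-0.5  -4.25 -1.55] open 0.0158
[0.0003 0.0006 0.0177] [-0.19 -0.14 -0.18]
```

View pics/n1.png

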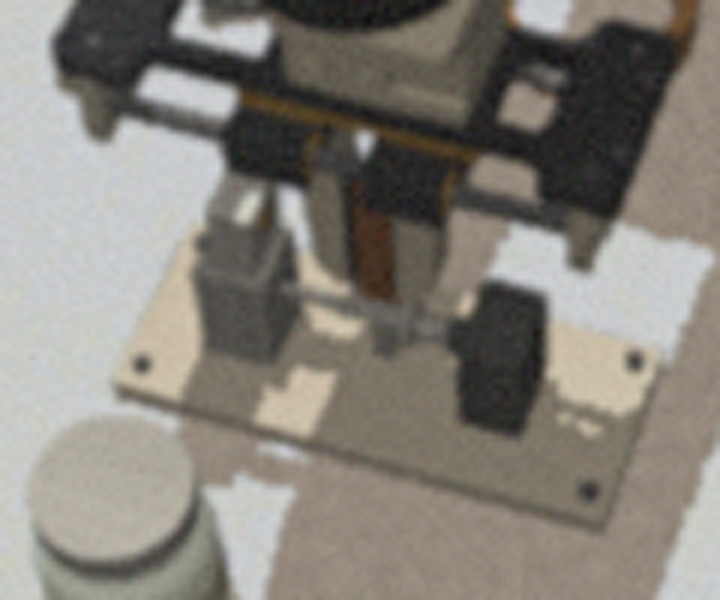

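>>> {"method": "carry_out", "body": {
  "motion": [0,0,-0.001,0,0,0,-1,0,0,-0.001,0,0,0,-1,0,0,0,0,0,0,-1,0,0,0,0,0,0,-1,0,0,0,0,0,0,-1]
}}

```text
t: 15.25
tool_pos: [0.622, -0.0502, 0.102]
orientation: [-0.154, -2.145, 2.154]
force: [-0.7, -4.3, -0.3]
opening: 0.0159
```

```bash

python3 d.py .6190 -.0693 .1014 -.138; python3 links.py n2
```

```text
t 15.25 pos [ 0.622  -0.0502  0.102 ] F [-0.69 -4.3  -0.33] open 0.0159
[0.0003 0.0007 0.0194] [-0.23 -0.15 -0.18]
```

View pics/n2.png

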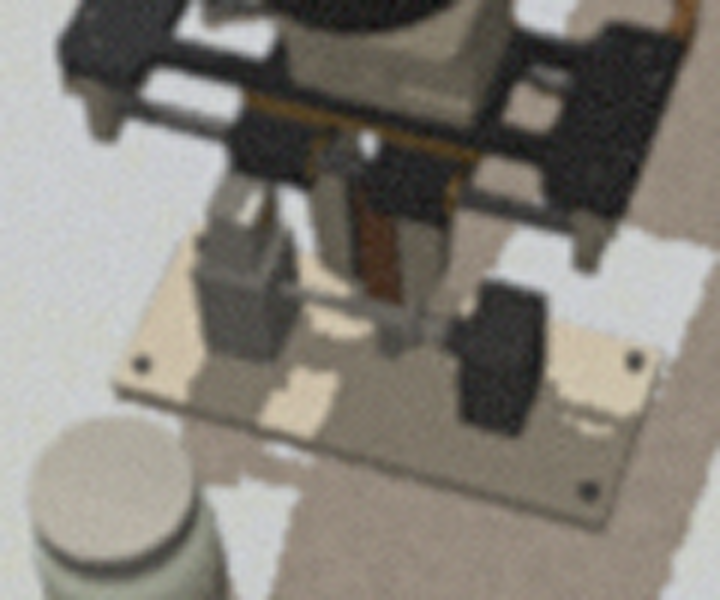

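>>> {"method": "carry_out", "body": {
  "motion": [0,0,-0.001,0,0,0,-1,0,0,0,0,0,0,-1,0,0,0,0,0,0,-1,0,0,0,0,0,0,-1,0,0,0,0,0,0,-1]
}}

```text
t: 15.8
tool_pos: [0.6221, -0.0494, 0.102]
orientation: [-0.155, -2.145, 2.155]
force: [-1.3, -5.3, -1.1]
opening: 0.016
```

```bash

python3 d.py .6190 -.0693 .1014 -.138; python3 links.py n3; python3 -c "
import cv2,numpy as np
a=cv2.imread('pics/n2.png').astype(int);b=cv2.imread('pics/n3.png').astype(int)
print(abs(a-b)[150:280,190:270].mean(),abs(a-b)[400:,:100].mean())"
```

```text
t 15.8 pos [ 0.6221 -0.0494  0.102 ] F [-1.33 -5.27 -1.15] open 0.016
[0.0003 0.0007 0.0202] [-0.25 -0.15 -0.18]
21.30855769230769 2.2020833333333334
```

View pics/n3.png

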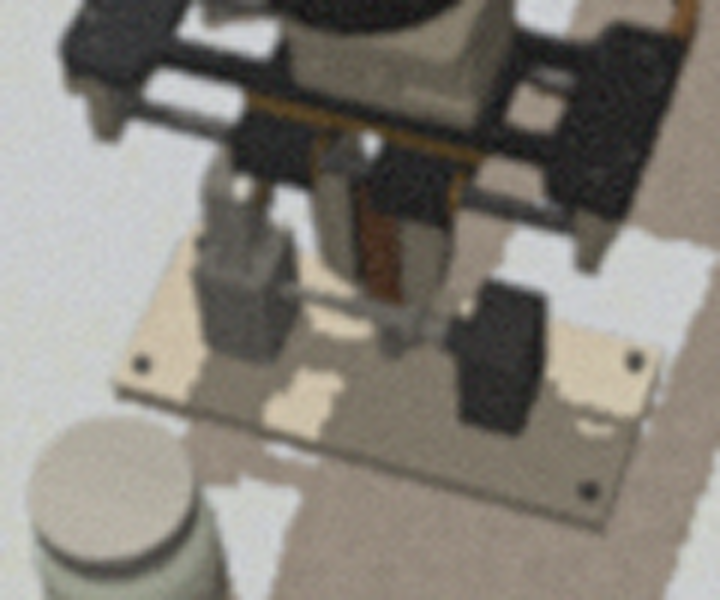

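>>> {"method": "carry_out", "body": {
  "motion": [0,0,0.002,0,0,0,-1,0,0,0.002,0,0,0,-1,0,0,0.002,0,0,0,-1,0,0,0.002,0,0,0,-1,0,0,0.002,0,0,0,-1]
}}

```text
t: 16.35
tool_pos: [0.6208, -0.059, 0.102]
orientation: [-0.154, -2.147, 2.153]
force: [0.4, 0.3, -1.0]
opening: 0.0159
```

>>> {"method": "carry_out", "body": {
  "motion": [0,0,0.002,0,0,0,-1,0,0,0.001,0,0,0,-1,0,0,0,0,0,0,-1,0,0,0,0,0,0,-1,0,0,0,0,0,0,-1]
}}

```text
t: 16.85
tool_pos: [0.6205, -0.0604, 0.102]
orientation: [-0.154, -2.151, 2.15]
force: [0.5, 0.1, -1.4]
opening: 0.0153
```

```bash

python3 d.py .6190 -.0693 .1014 -.138; python3 links.py n4; python3 snap.py n5; python3 fj.py n5 .005 .0005
```

```text
t 16.85 pos [ 0.6205 -0.0604  0.102 ] F [ 0.48  0.13 -1.39] open 0.0153
[0.0003 0.0006 0.0091] [ 0.03 -0.11 -0.19]
```

View pics/n4.png

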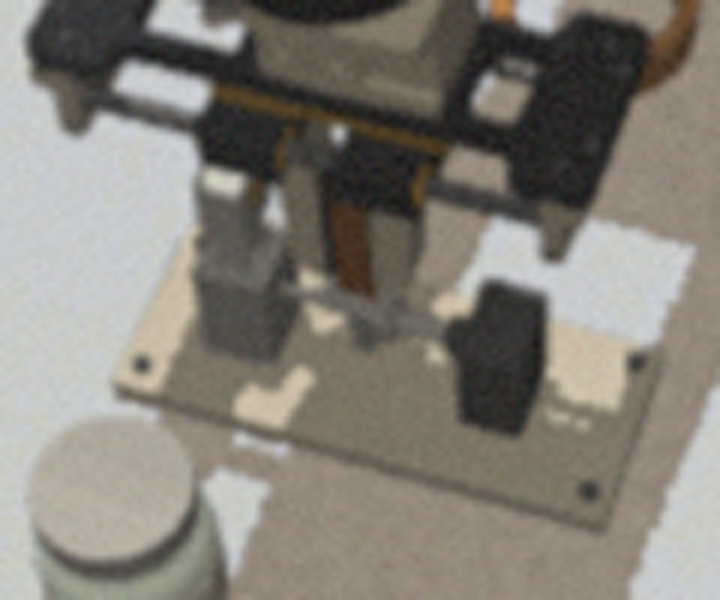

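View pics/n5o.png

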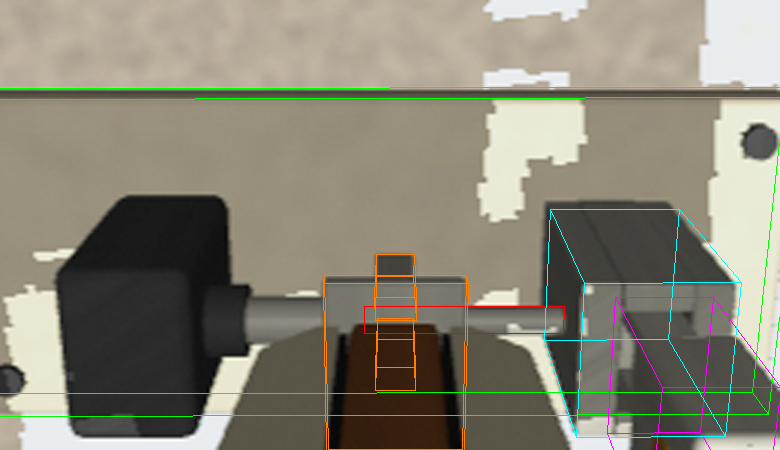

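>>> {"method": "carry_out", "body": {
  "motion": [0,0,0.002,0,0,0,-1,0,0,0,0,0,0,-1,0,-0.008,0,0,0,0,-1,0,-0.01,0,0,0,0,-1,0,-0.02,0,0,0,0,-1]
}}

```text
t: 17.45
tool_pos: [0.6179, -0.0621, 0.1387]
orientation: [-0.148, -2.149, 2.147]
force: [-0.1, 0.7, -0.5]
opening: 0.0158
```

>>> {"method": "carry_out", "body": {
  "motion": [0,-0.04,0,0,0,0,-1,0,-0.04,0,0,0,0,-1,0,-0.01,0,0,0,0,-1,0,0,0,0,0,0,-1,0,0,0,0,0,0,-1]
}}

```text
t: 17.95
tool_pos: [0.6194, -0.0624, 0.2378]
orientation: [-0.155, -2.151, 2.151]
force: [-0.1, -1.3, -1.1]
opening: 0.016
```

```bash
python3 links.py o1;python3 d.py .5065 -.3109 .22 .273
```

```text
t 18.0 pos [ 0.6191 -0.0623  0.2373] F [ 0.77  0.62 -1.55] open 0.0158
[0.0769 0.0169 0.2619] [-1.000e-02 -2.366e+01 -1.900e-01]
```

View pics/o1.png

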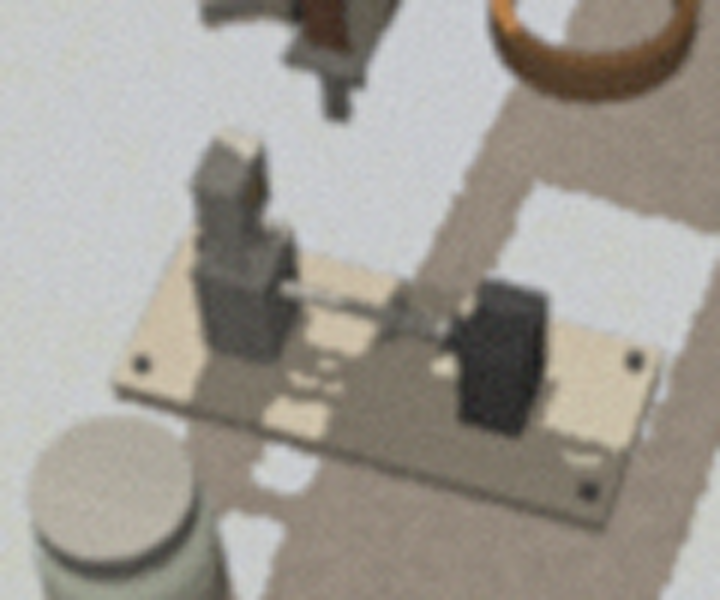

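Link is up and free (head top at about (235,140) in the crop). Now return the tool.

>>> {"method": "carry_out", "body": {
  "motion": [0.011,0,0.0375,0,0,0,-1,0.011,0,0.0375,0,0,0,-1,0.011,0,0.0375,0,0,0,-1,0.011,0,0.0375,0,0,0,-1,0.011,0,0.0375,0,0,0,-1]
}}

```text
t: 18.5
tool_pos: [0.5337, -0.2388, 0.2248]
orientation: [-0.128, -2.156, 2.141]
force: [1.1, -0.4, -0.9]
opening: 0.0156
```

>>> {"method": "carry_out", "body": {
  "motion": [0.011,0,0.037,0,0,0,-1,0.011,0,0.037,0,0,0,-1,0,0,0,0,-7.5,0,-1,0,0,0,0,-7.5,0,-1,0,0,0,0,-7.5,0,-1]
}}

```text
t: 19.0
tool_pos: [0.4923, -0.3147, 0.2114]
orientation: [-0.305, 2.113, -2.068]
force: [0.2, -0.6, -0.2]
opening: 0.0157
```

>>> {"method": "carry_out", "body": {
  "motion": [0,0.015,0,0,0,0,-1,0,0.015,0,0,0,0,-1,0,0.01,0,0,0,0,-1,0,0,0,0,0,0,-1,0,0,0,0,0,0,-1]
}}

```text
t: 19.5
tool_pos: [0.4875, -0.311, 0.1597]
orientation: [-0.307, 2.13, -2.067]
force: [0.3, -0.5, 0.6]
opening: 0.0157
```

```bash
python3 d.py .5065 -.3109 .17 .273
```

```text
t 19.5 pos [ 0.4875 -0.311   0.1597] F [ 0.27 -0.54  0.64] open 0.0157
[-0.0181 -0.011   0.0044] [ 1.97 -0.89  1.67]
```

>>> {"method": "carry_out", "body": {
  "motion": [-0.009,0,0.0022,1,-0.5,0.9,-1,-0.009,0,0.0022,1,-0.4,0.8,-1,0,0,0,0,0,0,-1,0,0,0,0,0,0,-1,0,0,0,0,0,0,-1]
}}

```text
t: 20.0
tool_pos: [0.5093, -0.3107, 0.1615]
orientation: [-0.279, 2.066, -2.078]
force: [-0.2, -0.7, -1.2]
opening: 0.0158
```

```bash
python3 d.py .5065 -.3109 .15 .273
```

```text
t 20.0 pos [ 0.5093 -0.3107  0.1615] F [-0.2  -0.68 -1.16] open 0.0158
[ 0.0028  0.0114 -0.0006] [-0.39  0.06 -0.34]
```

>>> {"method": "carry_out", "body": {
  "motion": [0.0026,0.018,-0.0005,-0.4,0,-0.4,-1,0,0,0,0,0,0,-1,0,0,0,0,0,0,-1,0,0,0,0,0,0,-1,0,0,0,0,0,0,-1]
}}

```text
t: 20.5
tool_pos: [0.5061, -0.3112, 0.1414]
orientation: [-0.289, 2.078, -2.075]
force: [-0.2, -0.1, -0.4]
opening: 0.0158
```

```bash
python3 d.py .5065 -.3109 .15 .273; python3 snap.py p; cat > fp.py <<'E'
import sys
from plant import robot
from pf import *
n,hx,hy,ha=sys.argv[1],*map(float,sys.argv[2:5])
m=np.load(f"pose_{n}.npy",allow_pickle=True)[0]; im=cv2.imread(f"pics/{n}.png")
s=robot.read_state(); T=R.from_rotvec(s["orientation"])
x0,y0,f=220,130,4
c=cv2.resize(im[y0:y0+130,x0:x0+180],None,fx=f,fy=f,interpolation=cv2.INTER_CUBIC); cv2.imwrite(f"pics/{n}r.png",c)
def dr(P3,col):
    q=((proj(m,P3)-[x0,y0]+.5)*f).astype(int)
    for i in range(8):
        for b in(1,2,4):
            if not i&b: cv2.line(c,tuple(map(int,q[i])),tuple(map(int,q[i|b])),col,1)
dr(place(box(-.035,.035,-.028,.028,0,.036),[hx,hy,ha]),(0,255,0)); dr(place(box(-.0125,.0125,-.006,.006,.036,.0361),[hx,hy,ha]),(255,255,0))
for B in (box(-.018,.018,.0314,.0354,-.013,.013),box(.005,.01,.0444,.0684,-.004,.004),box(-.01,-.005,.0444,.0684,-.004,.004)): dr(T.apply(B+np.array([.005,0,.0005]))+s["tool_pos"],(0,128,255))
cv2.imwrite(f"pics/{n}o.png",c)
E
python3 fp.py p .5017 -.3123 .273
```

```text
t 20.5 pos [ 0.5061 -0.3112  0.1414] F [-0.17 -0.1  -0.44] open 0.0158
[-0.0005 -0.0086 -0.0001] [0.09 0.03 0.14]
```

View pics/po.png

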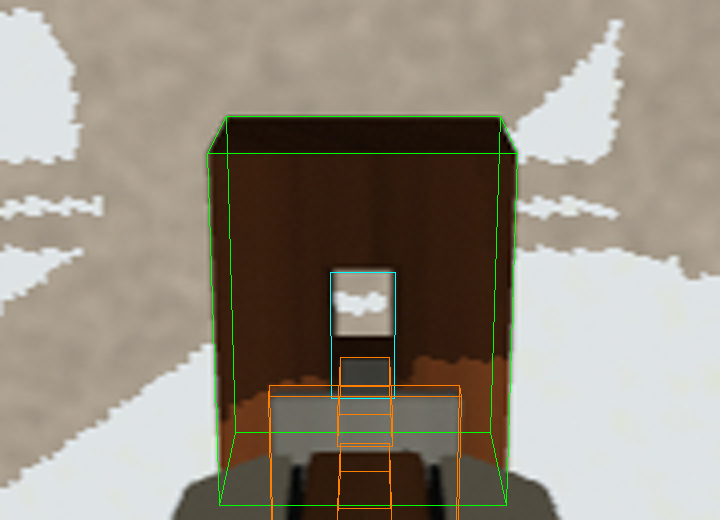

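View pics/pr.png

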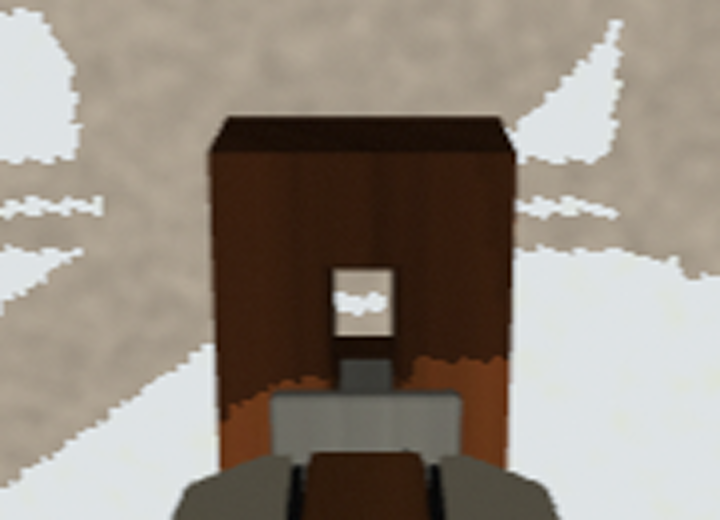

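>>> {"method": "carry_out", "body": {
  "motion": [-0.0005,0.01,0,0,0,0,-1,0,0.01,0,0,0,0,-1,0,0.006,0,0,0,0,-1,0,0,0,0,0,0,-1,0,0,0,0,0,0,-1]
}}

```text
t: 21.05
tool_pos: [0.5062, -0.3108, 0.1126]
orientation: [-0.289, 2.078, -2.075]
force: [-0.9, 0.7, -0.2]
opening: 0.0157
```

```bash
python3 d.py .5065 -.3111 .0714 .273
```

```text
t 21.05 pos [ 0.5062 -0.3108  0.1126] F [-0.92  0.66 -0.19] open 0.0157
[-0.0003  0.0412  0.0004] [0.11 0.02 0.16]
```

>>> {"method": "carry_out", "body": {
  "motion": [0,0.005,0.0003,0,0,0,-1,0,0.005,0,0,0,0,-1,0,0.004,0,0,0,0,-1,0,0,0,0,0,0,-1,0,0,0,0,0,0,-1]
}}

```text
t: 21.55
tool_pos: [0.5065, -0.3113, 0.0978]
orientation: [-0.288, 2.077, -2.075]
force: [0.3, 0.5, -0.4]
opening: 0.0155
```

```bash
python3 d.py .5065 -.3111 .0714 .273
```

```text
t 21.55 pos [ 0.5065 -0.3113  0.0978] F [ 0.28  0.49 -0.43] open 0.0155
[-0.0001  0.0264 -0.0002] [0.08 0.03 0.14]
```

>>> {"method": "carry_out", "body": {
  "motion": [0,0.008,0,0,0,0,-1,0,0.008,0,0,0,0,-1,0,0.004,0,0,0,0,-1,0,0,0,0,0,0,-1,0,0,0,0,0,0,-1]
}}

```text
t: 22.05
tool_pos: [0.5064, -0.3112, 0.0758]
orientation: [-0.289, 2.078, -2.075]
force: [-0.2, -0.0, -1.6]
opening: 0.0157
```

>>> {"method": "carry_out", "body": {
  "motion": [0,0.001,0,0,0,0,-1,0,0,0,0,0,0,-1,0,0.001,0,0,0,0,-1,0,0,0,0,0,0,-1,0,0,0,0,0,0,-1]
}}

```text
t: 22.55
tool_pos: [0.5068, -0.3116, 0.0744]
orientation: [-0.288, 2.076, -2.076]
force: [0.2, -0.2, -1.6]
opening: 0.0153
```

```bash
python3 d.py .5065 -.3111 .0714 .273
```

```text
t 22.55 pos [ 0.5068 -0.3116  0.0744] F [ 0.16 -0.19 -1.63] open 0.0153
[ 0.0002  0.003  -0.0006] [0.03 0.02 0.1 ]
```

>>> {"method": "carry_out", "body": {
  "motion": [0.0002,0.001,-0.0004,0,0,0,-1,0,0.001,0,0,0,0,-1,0,0.001,0,0,0,0,-1,0,0,0,0,0,0,-1,0,0,0,0,0,0,-1]
}}

```text
t: 23.05
tool_pos: [0.5066, -0.3113, 0.0714]
orientation: [-0.287, 2.076, -2.076]
force: [0.9, 0.4, -0.0]
opening: 0.0158
```

>>> {"method": "carry_out", "body": {
  "motion": [0,0.001,0,0,0,0,-1,0,0.001,0,0,0,0,-1,0,0,0,0,0,0,-1,0,0,0,0,0,0,-1,0,0,0,0,0,0,-1]
}}

```text
t: 23.55
tool_pos: [0.5069, -0.3115, 0.0717]
orientation: [-0.287, 2.075, -2.076]
force: [-0.6, -0.1, -2.0]
opening: 0.0156
```

```bash
python3 d.py .5065 -.3111 .0714 .273; python3 snap.py q;python3 fp.py q .5017 -.3123 .273
```

```text
t 23.55 pos [ 0.5069 -0.3115  0.0717] F [-0.62 -0.12 -2.04] open 0.0156
[ 0.0003  0.0003 -0.0005] [-0.01  0.03  0.07]
```

View pics/qo.png

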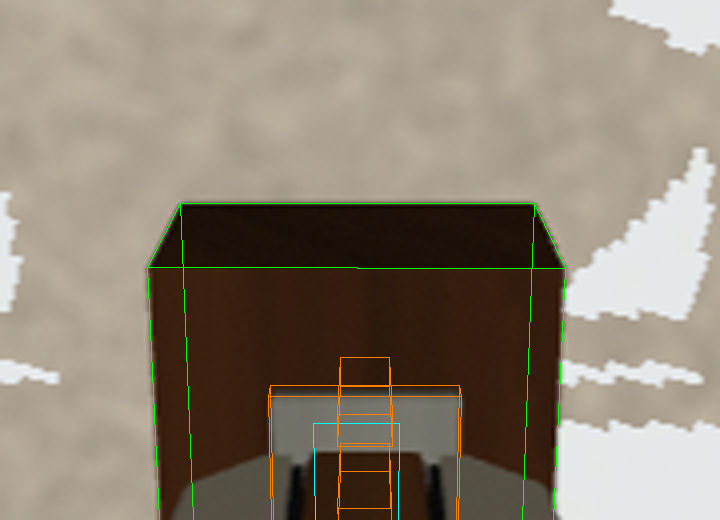

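>>> {"method": "carry_out", "body": {
  "motion": [0,0,0,0,0,0,0.3,0,0,0,0,0,0,0.3,0,0,0,0,0,0,0.3,0,0,0,0,0,0,0.3,0,0,0,0,0,0,0.3]
}}

```text
t: 24.1
tool_pos: [0.507, -0.3116, 0.0716]
orientation: [-0.287, 2.075, -2.076]
force: [-0.0, 0.4, 0.2]
opening: 0.0511
```

>>> {"method": "carry_out", "body": {
  "motion": [0,0,0,0,0,0,0.3,0,-0.02,0,0,0,0,0.3,0,-0.04,0,0,0,0,0.3,0,-0.04,0,0,0,0,0.3,0,-0.04,0,0,0,0,0.3]
}}

```text
t: 24.6
tool_pos: [0.5028, -0.3083, 0.2065]
orientation: [-0.3, 2.092, -2.069]
force: [-0.0, -0.2, -0.1]
opening: 0.06
```

```bash
python3 d.py .56 -.108 .25 -.138; python3 snap.py r
```

```text
t 24.6 pos [ 0.5028 -0.3083  0.2065] F [-0.04 -0.17 -0.13] open 0.06
[-0.1087 -0.0424 -0.178 ] [ 0.58 23.57  0.79]
```

View pics/r.png

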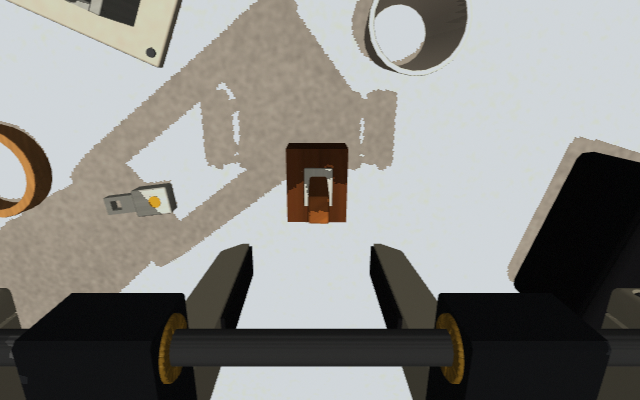

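>>> {"method": "carry_out", "body": {
  "motion": [-0.023,-0.008,-0.028,0,0,0,0.3,-0.023,-0.008,-0.028,0,0,0,0.3,-0.023,-0.008,-0.028,0,0,0,0.3,-0.023,-0.008,-0.028,0,0,0,0.3,-0.023,-0.008,-0.028,0,0,0,0.3]
}}

```text
t: 25.15
tool_pos: [0.5813, -0.1455, 0.2609]
orientation: [-0.276, 2.076, -2.083]
force: [-0.1, 0.6, 0.4]
opening: 0.0602
```

>>> {"method": "carry_out", "body": {
  "motion": [-0.02,-0.005,-0.025,0,0,0,0.3,0,0,0,0.3,7.7,0.4,0.3,0,0,0,0.3,7.7,0.4,0.3,0,0,0,0,7.7,0,0.3,0,0,0,0,0,0,0.3]
}}

```text
t: 25.65
tool_pos: [0.5975, -0.1084, 0.2675]
orientation: [-0.18, -2.146, 2.167]
force: [-0.4, 0.7, 1.2]
opening: 0.0608
```

>>> {"method": "carry_out", "body": {
  "motion": [0,0,0,0,0,0,0.3,0,0,0,0,0,0,0.3,0,0,0,0,0,0,0.3,0,0,0,0,0,0,0.3,0,0,0,0,0,0,0.3]
}}

```text
t: 26.15
tool_pos: [0.5973, -0.109, 0.267]
orientation: [-0.169, -2.152, 2.173]
force: [-0.7, 0.2, 0.7]
opening: 0.0604
```

```bash
python3 d.py .59 -.108 .22 -.138; python3 snap.py u
```

```text
t 26.15 pos [ 0.5973 -0.109   0.267 ] F [-0.71  0.2   0.67] open 0.0604
[ 0.0084  0.0468 -0.0004] [-0.46  0.24 -1.29]
```

View pics/u.png

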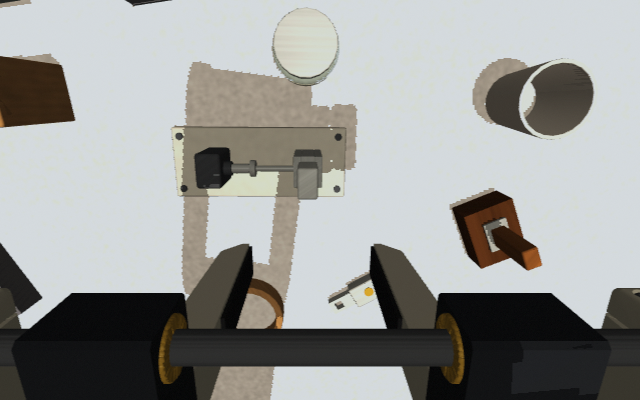

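```bash
python3 - <<'E'
import cv2
from ov import *
m=np.load("pose_u.npy",allow_pickle=True)[0]; im=cv2.imread("pics/u.png")
draw(im,m,[(box(-.04,.04,-.043,.153,0,.012),(0,255,0)),(box(-.014,.014,-.009,.009,.082,.118),(255,0,255))],[.6086,-.1092,-.138],(165,115,355,210),4.2,"pics/uo.png")
E
```

```text
(no output)
```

View pics/uo.png

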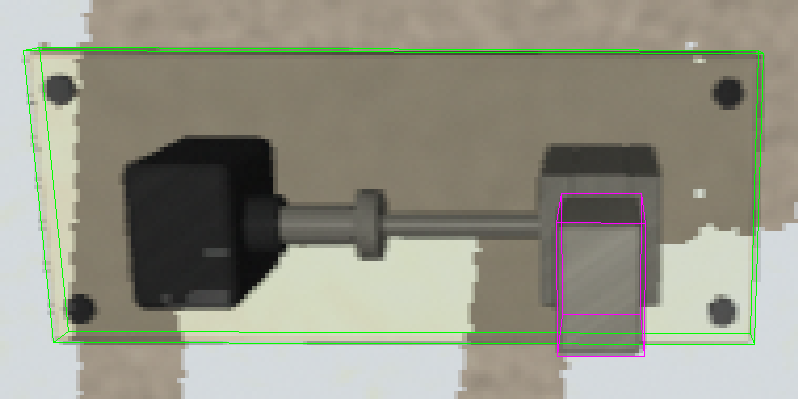

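>>> {"method": "carry_out", "body": {
  "motion": [-0.0115,0,-0.0015,-0.5,0.3,-1.4,0.3,0,0.025,0,0,0,0,0.3,0,0.035,0,0,0,0,0.3,0,0.035,0,0,0,0,0.3,0,0.015,0,0,0,0,0.3]
}}

```text
t: 26.7
tool_pos: [0.6121, -0.1101, 0.159]
orientation: [-0.156, -2.152, 2.153]
force: [-1.0, 1.2, -0.1]
opening: 0.0606
```

>>> {"method": "carry_out", "body": {
  "motion": [0,0,0,0,0,0,0.3,0,0,0,0,0,0,0.3,0,0,0,0,0,0,0.3,0,0,0,0,0,0,0.3,0,0,0,0,0,0,0.3]
}}

```text
t: 27.2
tool_pos: [0.6133, -0.1104, 0.1624]
orientation: [-0.158, -2.153, 2.155]
force: [0.6, 0.1, -0.2]
opening: 0.0603
```

```bash
python3 d.py .6086 -.109 .108 -.138
```

```text
t 27.2 pos [ 0.6133 -0.1104  0.1624] F [ 0.61  0.05 -0.24] open 0.0603
[ 0.0053  0.0544 -0.0008] [-0.03  0.01 -0.51]
```

>>> {"method": "carry_out", "body": {
  "motion": [0.005,0.015,-0.0008,0,0,-0.5,0.3,0,0.015,0,0,0,0,0.3,0,0.015,0,0,0,0,0.3,0,0,0,0,0,0,0.3,0,0,0,0,0,0,0.3]
}}

```text
t: 27.7
tool_pos: [0.6083, -0.1089, 0.1138]
orientation: [-0.149, -2.149, 2.151]
force: [-0.5, -0.3, 0.7]
opening: 0.0602
```

```bash
python3 d.py .6086 -.109 .108 -.138
```

```text
t 27.7 pos [ 0.6083 -0.1089  0.1138] F [-0.48 -0.26  0.67] open 0.0602
[-0.0003  0.0058  0.0001] [-0.03  0.02 -0.02]
```

>>> {"method": "carry_out", "body": {
  "motion": [-0.0003,0.005,0,0,0,0,0.3,0,0,0,0,0,0,0.3,0,0,0,0,0,0,0.3,0,0,0,0,0,0,-1,0,0,0,0,0,0,-1],
  "squeeze": 20
}}

```text
t: 28.2
tool_pos: [0.6091, -0.1091, 0.1091]
orientation: [-0.149, -2.15, 2.151]
force: [0.5, -0.1, 0.3]
opening: 0.0488
```

>>> {"method": "carry_out", "body": {
  "motion": [0,0,0,0,0,0,-1,0,0,0,0,0,0,-1,0,0,0,0,0,0,-1,0,0,0,0,0,0,-1,0,0,0,0,0,0,-1]
}}

```text
t: 28.7
tool_pos: [0.6096, -0.1092, 0.11]
orientation: [-0.151, -2.15, 2.152]
force: [0.3, 0.2, -0.1]
opening: 0.0179
```

```bash
python3 d.py .6086 -.109 .108 -.138; python3 snap.py v; python3 links.py vs
```

```text
t 28.7 pos [ 0.6096 -0.1092  0.11  ] F [ 0.31  0.2  -0.14] open 0.0179
[ 0.001   0.002  -0.0001] [-0.05  0.01 -0.15]
```

View pics/v.png

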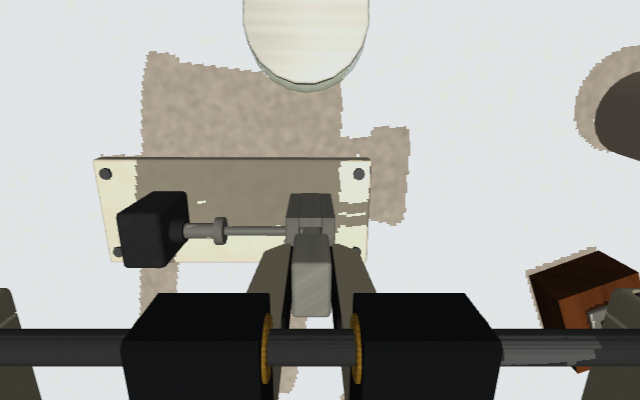

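View pics/vs.png

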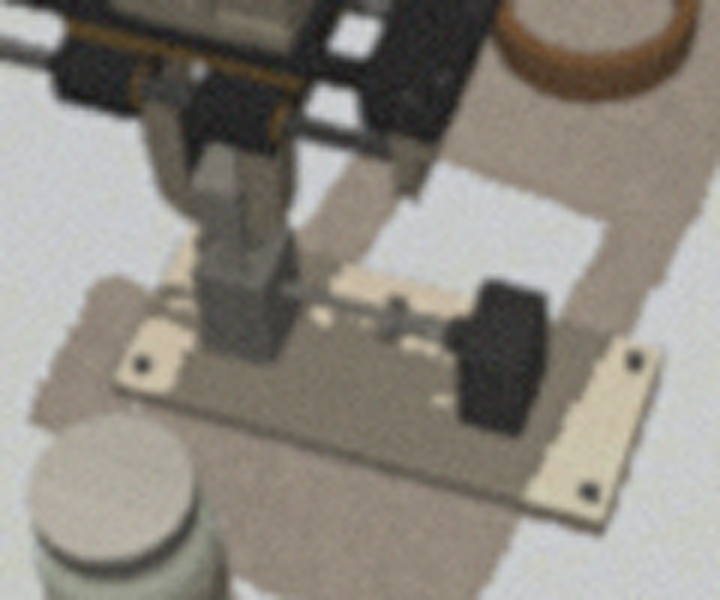

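>>> {"method": "carry_out", "body": {
  "motion": [0,0,0,0,0,0,-1,0,-0.01,0,0,0,0,-1,0,-0.02,0,0,0,0,-1,0,-0.03,0,0,0,0,-1,0,-0.03,0,0,0,0,-1],
  "squeeze": 30
}}

```text
t: 29.3
tool_pos: [0.6058, -0.1082, 0.1976]
orientation: [-0.139, -2.147, 2.145]
force: [-0.1, 0.3, -0.2]
opening: 0.0179
```

>>> {"method": "carry_out", "body": {
  "motion": [0,-0.03,0,0,0,0,-1,0,0,0,0,0,0,-1,0,0,0,0,0,0,-1,0,0,0,0,0,0,-1,0,0,0,0,0,0,-1]
}}

```text
t: 29.8
tool_pos: [0.6078, -0.1086, 0.2351]
orientation: [-0.148, -2.149, 2.15]
force: [-0.6, -0.2, -0.0]
opening: 0.0179
```

```bash
python3 d.py .48 .308 .23 .293; python3 snap.py w; python3 links.py ws
```

```text
t 29.8 pos [ 0.6078 -0.1086  0.2351] F [-0.62 -0.24 -0.04] open 0.0179
[ 0.1838  0.0051 -0.3951] [-2.000e-02 -2.468e+01  4.000e-02]
```

View pics/w.png

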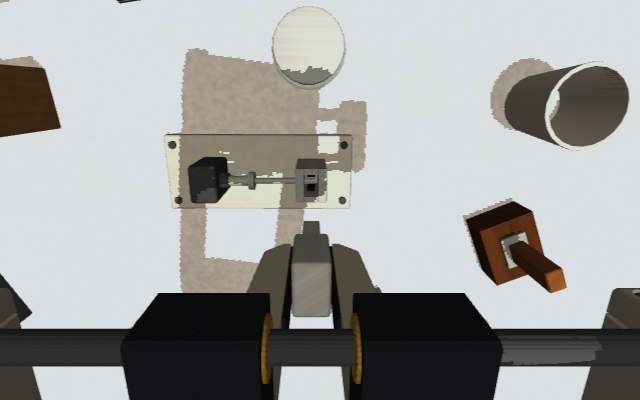

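View pics/ws.png

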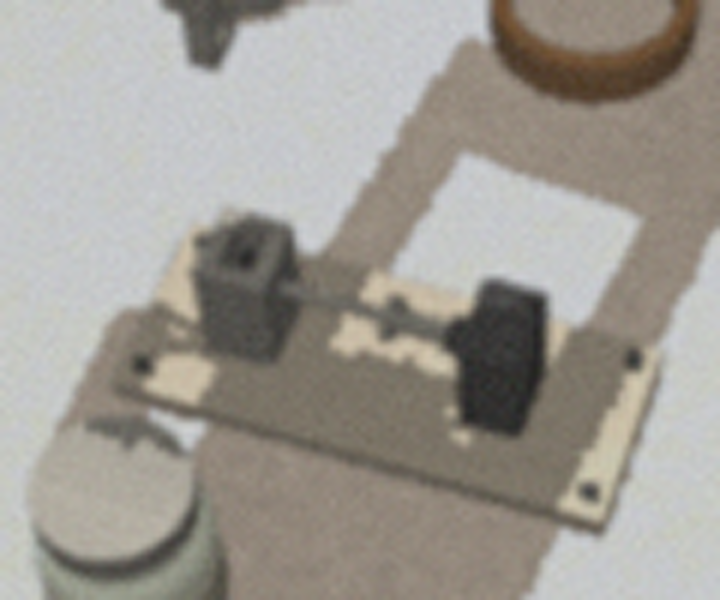

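>>> {"method": "carry_out", "body": {
  "motion": [0.018,0,-0.039,0,0,0,-1,0.018,0,-0.039,0,0,0,-1,0.018,0,-0.039,0,0,0,-1,0.018,0,-0.039,0,0,0,-1,0.018,0,-0.039,0,0,0,-1]
}}

```text
t: 30.4
tool_pos: [0.5424, 0.0976, 0.229]
orientation: [-0.148, -2.139, 2.143]
force: [0.7, 1.0, -1.4]
opening: 0.0181
```

>>> {"method": "carry_out", "body": {
  "motion": [0.018,0,-0.039,0,0,0,-1,0.018,0,-0.039,0,0,0,-1,0.018,0,-0.039,0,0,0,-1,0.018,0,-0.039,0,0,0,-1,0.01,0,-0.02,0,0,0,-1]
}}

```text
t: 30.9
tool_pos: [0.4805, 0.2923, 0.2249]
orientation: [-0.14, -2.135, 2.142]
force: [-0.6, 0.1, -0.1]
opening: 0.0179
```

>>> {"method": "carry_out", "body": {
  "motion": [0,0,0,0,-8,0,-1,0,0,0,0,-8,0,-1,0,0,0,0,-8,0,-1,0,0,0,0,0,0,-1,0,0,0,0,0,0,-1]
}}

```text
t: 31.4
tool_pos: [0.4759, 0.2964, 0.22]
orientation: [-0.328, 2.074, -2.078]
force: [0.3, 1.3, -1.3]
opening: 0.0175
```

```bash
python3 d.py .48 .308 .19 .293; python3 snap.py x
```

```text
t 31.4 pos [0.4759 0.2964 0.22  ] F [ 0.25  1.3  -1.3 ] open 0.0175
[-0.008   0.0298 -0.0099] [ 0.1  -0.17  1.36]
```

View pics/x.png

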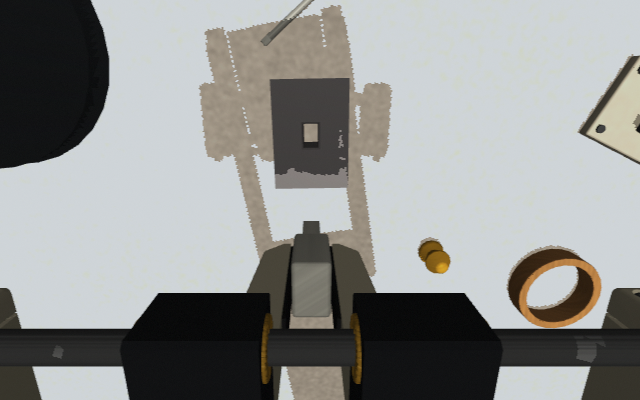

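>>> {"method": "carry_out", "body": {
  "motion": [-0.007,0.012,-0.009,0,0,0.7,-1,-0.006,0.012,0,0,0,0.7,-1,0,0,0,0,0,0,-1,0,0,0,0,0,0,-1,0,0,0,0,0,0,-1]
}}

```text
t: 31.95
tool_pos: [0.4858, 0.3079, 0.1955]
orientation: [-0.287, 2.075, -2.072]
force: [-0.0, -0.2, -1.3]
opening: 0.0175
```

>>> {"method": "carry_out", "body": {
  "motion": [0,0,0,0,0,0,-1,0,0,0,0,0,0,-1,0,0,0,0,0,0,-1,0,0,0,0,0,0,-1,0,0,0,0,0,0,-1]
}}

```text
t: 32.45
tool_pos: [0.4865, 0.3079, 0.1977]
orientation: [-0.283, 2.076, -2.071]
force: [-0.3, -0.7, -0.5]
opening: 0.0177
```

```bash
python3 d.py .5136 .3084 .14 .293; python3 snap.py y; python3 - <<'E'
import cv2
from ov import *
m=np.load("pose_y.npy",allow_pickle=True)[0]; im=cv2.imread("pics/y.png")
draw(im,m,[],[0,0,0],(220,80,400,220),4.2,"pics/y1.png")
draw(im,m,[(box(-.05,.05,-.035,.035,0,.036),(0,255,0)),(box(-.011,.011,-.007,.007,.036,.0361),(255,0,255))],[.5136,.3084,.293],(220,80,400,220),4.2,"pics/yo.png")
E
```

```text
t 32.45 pos [0.4865 0.3079 0.1977] F [-0.29 -0.69 -0.51] open 0.0177
[-0.026   0.0577  0.007 ] [ 0.12 -1.1  -0.17]
```

View pics/yo.png

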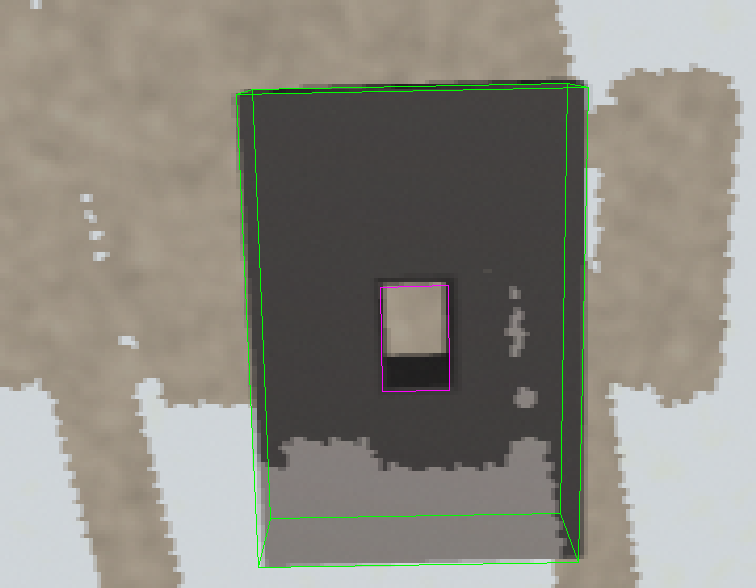

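View pics/y1.png

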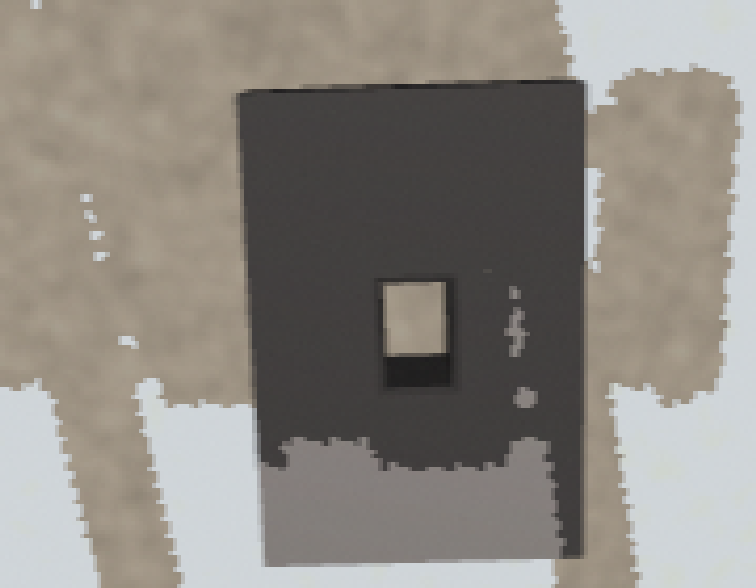

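```bash
python3 - <<'E'
from pf import *
m=np.load("pose_y.npy",allow_pickle=True)[0]
c=lambda L:np.array(L,float)/4.2+[220,80]-.5
def cor(a,b,z): return [[a,b,z],[a,-b,z],[-a,b,z],[-a,-b,z]]
st=[(238,96),(586,85),(265,566),(583,558)]; sl=[(383,282),(450,282),(384,387),(450,387)]
A=cor(.05,.035,.036); B=cor(.011,.007,.036)
for P,q in((A,st),(B,sl),(A+B,st+sl)): print(*pfit(m,P,c(q),[.5136,.3084,.293]))
E
python3 d.py .48 .308 .19 .293
```

```text
[0.514  0.3079 0.3051] [[-0.4 -0.3]
 [ 0.4 -0.4]
 [-0.3  0.6]
 [ 0.2  0.3]]
[0.5145 0.3084 0.2821] [[-0.   0.1]
 [ 0.1  0. ]
 [-0.1 -0. ]
 [ 0.  -0.1]]
[0.5143 0.3082 0.3039] [[-0.5 -0.7]
 [ 0.4 -0.7]
 [-0.5  0.2]
 [-0.   0. ]
 [-0.2  0.6]
 [ 0.   0.1]
 [ 0.3  0.4]
 [ 0.4 -0. ]]
t 32.5 pos [0.4865 0.3079 0.1977] F [-0.41  0.03 -0.19] open 0.0181
[ 0.0063  0.0077 -0.0018] [ 0.12 -1.1  -0.17]
```

```bash
cat > fl.py <<'E'
import sys
from plant import robot
from pf import *
n,ox,oz,sx,sy,sa=sys.argv[1],*map(float,sys.argv[2:7])
m=np.load(f"pose_{n}.npy",allow_pickle=True)[0]; im=cv2.imread(f"pics/{n}.png")
s=robot.read_state(); T=R.from_rotvec(s["orientation"])
x0,y0,f=230,180,4.2
if len(sys.argv)>7: y0=int(sys.argv[7])
c=cv2.resize(im[y0:y0+140,x0:x0+180],None,fx=f,fy=f,interpolation=cv2.INTER_CUBIC)
def dr(P3,col):
    q=((proj(m,P3)-[x0,y0]+.5)*f).astype(int)
    for i in range(8):
        for b in(1,2,4):
            if not i&b: cv2.line(c,tuple(map(int,q[i])),tuple(map(int,q[i|b])),col,1)
for B in (box(-.014,.014,-.008,.028,-.009,.009),box(-.009,.009,.028,.059,-.005,.005)): dr(T.apply(B+np.array([ox,0,oz]))+s["tool_pos"],(0,128,255))
dr(place(box(-.05,.05,-.035,.035,0,.036),[sx,sy,sa]),(0,255,0)); dr(place(box(-.011,.011,-.007,.007,.036,.0361),[sx,sy,sa]),(255,0,255))
cv2.imwrite(f"pics/{n}l.png",c)
E
python3 fl.py y .001 0 .5143 .3082 .303
```

```text
(no output)
```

View pics/yl.png

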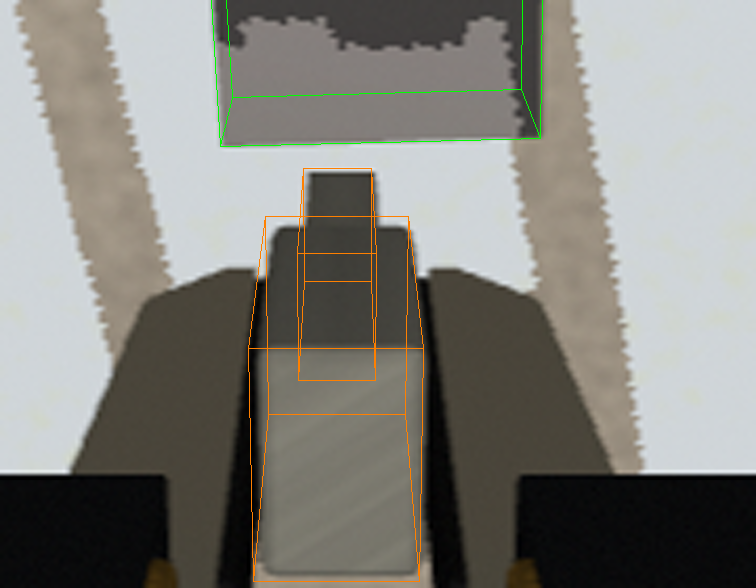

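```bash
python3 d.py .5153 .3090 .12 .303
```

```text
t 32.5 pos [0.4865 0.3079 0.1977] F [-0.41  0.03 -0.19] open 0.0181
[-0.0277  0.0778  0.0069] [ 0.12 -1.67 -0.17]
```

>>> {"method": "carry_out", "body": {
  "motion": [-0.014,0,0.0035,0,-0.9,0,-1,-0.013,0.01,0.0034,0,-0.9,0,-1,0,0.025,0,0,0,0,-1,0,0.025,0,0,0,0,-1,0,0.01,0,0,0,0,-1]
}}

```text
t: 33.0
tool_pos: [0.5177, 0.3102, 0.1292]
orientation: [-0.308, 2.057, -2.048]
force: [-1.1, 0.7, -0.7]
opening: 0.0177
```

>>> {"method": "carry_out", "body": {
  "motion": [0,0,0,0,0,0,-1,0,0,0,0,0,0,-1,0,0,0,0,0,0,-1,0,0,0,0,0,0,-1,0,0,0,0,0,0,-1]
}}

```text
t: 33.5
tool_pos: [0.5181, 0.3107, 0.1314]
orientation: [-0.307, 2.057, -2.047]
force: [-0.2, 0.8, -0.4]
opening: 0.0179
```

```bash
python3 d.py .5153 .3090 .12 .303
```

```text
t 33.5 pos [0.5181 0.3107 0.1314] F [-0.17  0.78 -0.41] open 0.0179
[0.0033 0.0114 0.0008] [ 0.18  0.24 -0.62]
```

>>> {"method": "carry_out", "body": {
  "motion": [0.0032,0.011,0.0008,0.2,0.2,-0.6,-1,0,0,0,0,0,0,-1,0,0,0,0,0,0,-1,0,0,0,0,0,0,-1,0,0,0,0,0,0,-1]
}}

```text
t: 34.0
tool_pos: [0.5157, 0.3092, 0.1205]
orientation: [-0.313, 2.057, -2.058]
force: [-0.0, -1.2, -0.0]
opening: 0.0176
```

```bash
python3 d.py .5153 .3090 .12 .303; python3 snap.py z; python3 fl.py z .0012 .0004 .5143 .3082 .303 150
```

```text
t 34.0 pos [0.5157 0.3092 0.1205] F [-0.03 -1.21 -0.04] open 0.0176
[0.0004 0.0005 0.0001] [-0.02  0.02 -0.06]
```

View pics/zl.png

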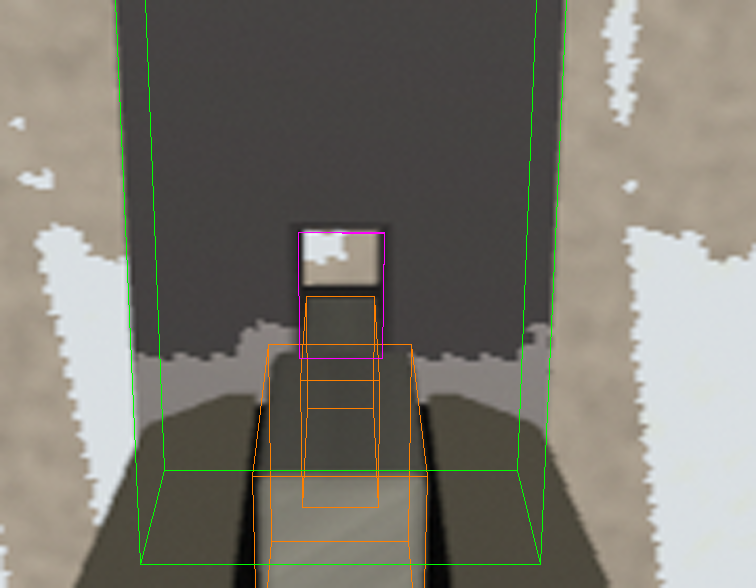

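>>> {"method": "carry_out", "body": {
  "motion": [0.0004,0.008,0,0,0,0,-1,0,0.008,0,0,0,0,-1,0,0.003,0,0,0,0,-1,0,0,0,0,0,0,-1,0,0,0,0,0,0,-1]
}}

```text
t: 34.55
tool_pos: [0.5148, 0.3088, 0.0991]
orientation: [-0.315, 2.058, -2.059]
force: [0.4, 0.0, -0.2]
opening: 0.0178
```

```bash
python3 d.py .5153 .3090 .064 .303
```

```text
t 34.55 pos [0.5148 0.3088 0.0991] F [ 0.42  0.01 -0.16] open 0.0178
[-0.0005  0.0351 -0.    ] [-0.03  0.02  0.01]
```

>>> {"method": "carry_out", "body": {
  "motion": [-0.0005,0.004,0,0,0,0,-1,0,0.004,0,0,0,0,-1,0,0.003,0,0,0,0,-1,0,0,0,0,0,0,-1,0,0,0,0,0,0,-1]
}}

```text
t: 35.05
tool_pos: [0.5156, 0.3091, 0.0874]
orientation: [-0.314, 2.058, -2.058]
force: [-0.7, -0.3, -0.9]
opening: 0.0174
```

```bash
python3 d.py .5153 .3090 .064 .303
```

```text
t 35.05 pos [0.5156 0.3091 0.0874] F [-0.72 -0.27 -0.86] open 0.0174
[ 0.0003  0.0234 -0.    ] [-0.02  0.02 -0.03]
```

>>> {"method": "carry_out", "body": {
  "motion": [0,0.007,0,0,0,0,-1,0,0.007,0,0,0,0,-1,0,0.004,0,0,0,0,-1,0,0,0,0,0,0,-1,0,0,0,0,0,0,-1]
}}

```text
t: 35.55
tool_pos: [0.5155, 0.309, 0.0675]
orientation: [-0.315, 2.057, -2.058]
force: [-0.3, -0.6, -1.0]
opening: 0.0177
```

>>> {"method": "carry_out", "body": {
  "motion": [0,0.001,0,0,0,0,-1,0,0.001,0,0,0,0,-1,0,0,0,0,0,0,-1,0,0,0,0,0,0,-1,0,0,0,0,0,0,-1]
}}

```text
t: 36.05
tool_pos: [0.5159, 0.3092, 0.066]
orientation: [-0.313, 2.057, -2.058]
force: [0.1, 0.1, -0.5]
opening: 0.0176
```

```bash
python3 d.py .5153 .3090 .064 .303
```

```text
t 36.05 pos [0.5159 0.3092 0.066 ] F [ 0.08  0.11 -0.49] open 0.0176
[0.0006 0.002  0.0001] [-0.02  0.03 -0.06]
```

>>> {"method": "carry_out", "body": {
  "motion": [0.0004,0.001,0,0,0,0,-1,0,0.001,0,0,0,0,-1,0,0,0,0,0,0,-1,0,0,0,0,0,0,-1,0,0,0,0,0,0,-1]
}}

```text
t: 36.55
tool_pos: [0.5156, 0.3092, 0.0641]
orientation: [-0.313, 2.057, -2.057]
force: [0.6, -1.0, -2.3]
opening: 0.0178
```

>>> {"method": "carry_out", "body": {
  "motion": [0,0.001,0,0,0,0,-1,0,0.001,0,0,0,0,-1,0,0,0,0,0,0,-1,0,0,0,0,0,0,-1,0,0,0,0,0,0,-1]
}}

```text
t: 37.05
tool_pos: [0.516, 0.3093, 0.0644]
orientation: [-0.312, 2.057, -2.057]
force: [-0.1, 0.1, -0.8]
opening: 0.0175
```

>>> {"method": "carry_out", "body": {
  "motion": [0,0.001,0,0,0,0,-1,0,0.001,0,0,0,0,-1,0,0,0,0,0,0,-1,0,0,0,0,0,0,-1,0,0,0,0,0,0,-1]
}}

```text
t: 37.55
tool_pos: [0.5163, 0.3095, 0.064]
orientation: [-0.312, 2.057, -2.057]
force: [-0.9, 0.2, 0.2]
opening: 0.0177
```

```bash
python3 d.py .5153 .3090 .064 .303; python3 snap.py za; python3 fl.py za .0012 .0004 .5143 .3082 .303 180; python3 - <<'E'
from plant import imaging
import cv2
im=imaging.read_camera("scene"); cv2.imwrite("pics/zb.png",cv2.resize(im[150:250,400:500],None,fx=6,fy=6,interpolation=cv2.INTER_CUBIC))
E
```

```text
t 37.55 pos [0.5163 0.3095 0.064 ] F [-0.88  0.18  0.18] open 0.0177
[0.0011 0.     0.0002] [-0.01  0.04 -0.15]
```

View pics/za.png

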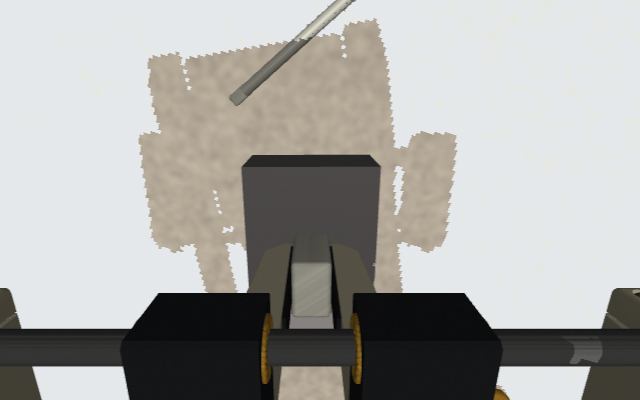

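View pics/zb.png

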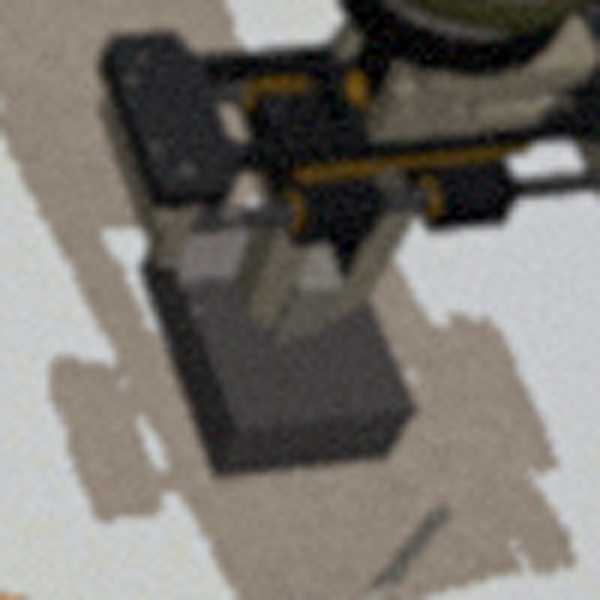

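>>> {"method": "carry_out", "body": {
  "motion": [0,0,0,0,0,0,0,0,0,0,0,0,0,0,0,0,0,0,0,0,0,0,0,0,0,0,0,0,0,0,0,0,0,0,0]
}}

```text
t: 38.15
tool_pos: [0.5162, 0.3095, 0.0637]
orientation: [-0.312, 2.057, -2.057]
force: [-0.2, -0.8, 0.5]
opening: 0.0462
```

>>> {"method": "carry_out", "body": {
  "motion": [0,-0.015,0,0,0,0,0,0,-0.03,0,0,0,0,0,0,-0.04,0,0,0,0,0,0,-0.04,0,0,0,0,0,0,-0.03,0,0,0,0,0]
}}

```text
t: 38.65
tool_pos: [0.5123, 0.3077, 0.2212]
orientation: [-0.324, 2.058, -2.065]
force: [0.1, -0.9, 0.5]
opening: 0.0463
```

>>> {"method": "carry_out", "body": {
  "motion": [0,0,0,0,0,0,0,0,0,0,0,0,0,0,0,0,0,0,0,0,0,0,0,0,0,0,0,0,0,0,0,0,0,0,0]
}}

```text
t: 39.15
tool_pos: [0.5142, 0.3086, 0.2284]
orientation: [-0.314, 2.057, -2.058]
force: [0.8, 0.8, 0.5]
opening: 0.0468
```

```bash
python3 d.py .5153 .3090 .2 .303; python3 snap.py zc; python3 snap.py zt top; python3 snap.py zs scene; python3 - <<'E'
import cv2
from ov import *
m=np.load("pose_zc.npy",allow_pickle=True)[0]; im=cv2.imread("pics/zc.png")
draw(im,m,[(box(-.05,.05,-.035,.035,0,.036),(0,255,0)),(box(-.014,.014,-.009,.009,.036,.072),(255,0,255))],[.5143,.3082,.303],(230,100,400,230),4.2,"pics/zco.png")
s=cv2.imread("pics/zs.png")
cv2.imwrite("pics/zs1.png",np.hstack([cv2.resize(s[150:250,400:500],(400,400)),cv2.resize(s[120:200,150:230],(400,400))]))
E
```

```text
t 39.15 pos [0.5142 0.3086 0.2284] F [0.79 0.78 0.51] open 0.0468
[-0.0011  0.0284 -0.    ] [-0.03  0.04 -0.05]
```

View pics/zco.png

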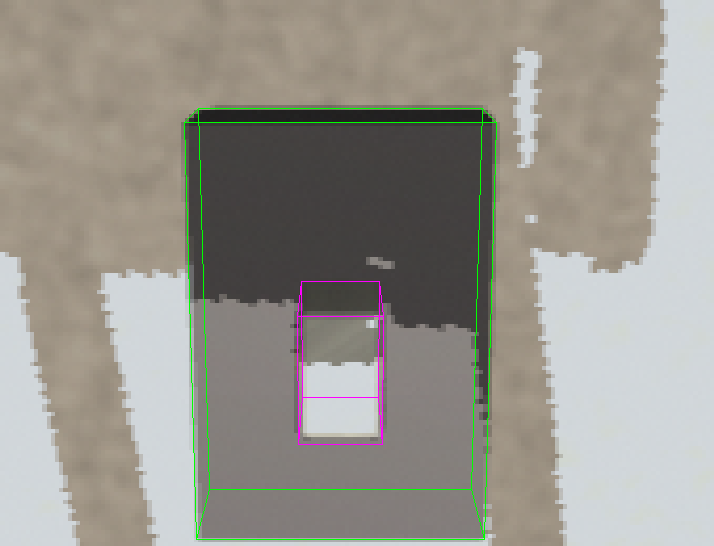

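View pics/zs1.png

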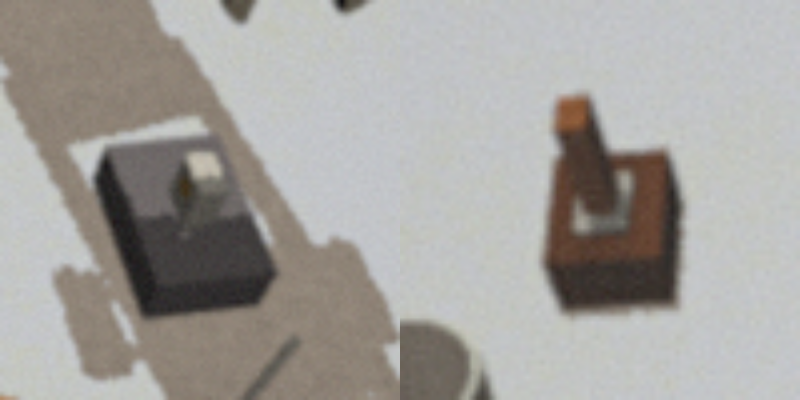

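View pics/zt.png

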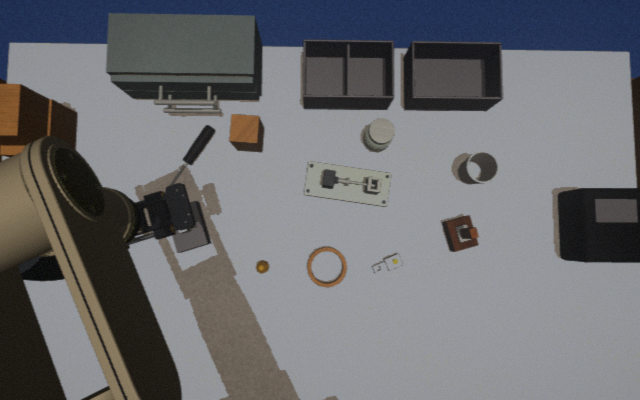

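```bash
python3 -c "
from plant import robot
print(robot.close_job())"
```

```text
the job is handed in; nothing more can be done
None
```

The job is done and handed in at about 39 s of the 72 s limit. The fork pushed the collar aside and freed the link, the tool is back in its holder, and the link stands home in the grey stand.

- **Freeing the link:** The fork straddled the bar and touched the collar about where the pictures showed it. I pushed in small steps, with at most about 5.3 N at the readings I took between moves. The link sprang up after about 9 to 10 mm, short of the 12.5 mm stop, and the fingers stayed clear of bar and collar.
- **Tool:** It went down until it stopped at the height I had gripped it from. The last scene picture shows it upright, with the flange on the holder.
- **Link:** I lowered it until it would go no further, with the gripper at the height expected for the link fully home, then let go. The wrist picture after release matches the outline of a link with its head resting on the stand.
- **Other things:** In the last top picture I saw nothing that had moved.

Two things disagreed. My first wrist measurement of the holder was about 6 mm off because the arm was still moving. I therefore gripped the tool about 5 mm off centre, and I corrected for that in every later move. The force readings were noisy, by up to about 1 N, so I judged both seatings by the gripper's height no longer dropping, not by force.

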